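# Load the bottle dryer: switch off, fill the empty cradles, switch on

## Robot

A 7-joint arm with a two-finger parallel gripper is mounted at the origin on the work surface. World frame = base frame: x ahead of the robot, y to its left, z up, the work surface at z = 0. Lengths are in m, angles in rad, forces in N, time in s.
With the tool pointing down it reaches from about 0.4 to 0.75 m from the base axis. Payload 19.5 kg.
Tool frame: the origin (TCP) lies midway between the tips of the shut fingers; the grasp point (between the pads) lies 19 mm behind it; z points along the fingers, y is the line along which they close (so a half turn about z gives the same grasp; the last joint's range is limited). The gripper opens to 85 mm and grips with 20 to 120 N. Pads are 22 mm wide; open, the fingers measure 114 mm over their backs; the gripper's body (76 mm by 85 mm) begins 54 mm behind the grasp point. The pads swing forward as they close: fully open they stand 13 mm farther back than shut.
Start: joints at [-0.042, 0.707, -0.028, 1.485, 0.022, 0.951, -0.075], TCP at [0.575, 0, 0.208] pointing down, gripper open.
Joint ranges: [-2.71, 2.71], [-0.32, 2.16], [-1.57, 1.52], [0, 2.45], [-1.46, 4.6], [0, 2.02], [-2.83, 2.83]. Speed limits (rad/s): [1.89, 1.89, 2.57, 2.57, 3.01, 3.01, 3.01].

## Interface

Orientations are given as a 3x3 rotation matrix whose columns are the frame's x, y, z axes.
In Python, from station import env gives the robot as it stands.
- The arm moves only by the tool send_rows, never from a script. Its argument "moves" is a list of rows, each an object with "delta_rot": the turn, a rotation vector about the world's x, y, z in rad, a list of three; "translation": the shift along the world's x, y, z in mm, a list of three; "claw": the closure, from 0 (fully open) to 1 (shut). A call has 1 to 20 rows; each row shifts and turns the commanded pose from where the row before left it; what a row does not reach is not made up. A row lasts 1/10 s, in which the tool goes at most 50 mm and 8.59 degrees, less where a joint would pass 70% of its speed; a pose out of reach is approached as far as the arm can. A call is refused whole if a number of a shift passes 50 or a number of a turn 0.15, either way. A call with a gripper value outside its range is refused whole. The fingers move at their own pace and stop on an object; the grip force is fixed at half the most. Time passes only in rows, so rows that do not move let the fingers close. It gives the time, the measured TCP pose, the force, the opening and the grip force at its end, in the units of the state.
- env.observe(): the state, without advancing time (a new reading comes with each control period).
- env.capture(name): name is "scene" or "side" or "wrist"; returns a dict with "image" (384x512x3 uint8, blue, green, red), "z_map" (384x512 float32, m along the optical axis (not along the pixel's ray), 0 where there is no reading), "vfov" (degrees; the focal length in pixels is half the picture's height over the tangent of half this angle, whatever the lens; pixels are square), "cx", "cy" (the principal point, pixels), "extrinsics" (4x4, takes a point from world to camera coordinates). Camera axes: x right, y down, z forward; pixel columns grow to the right and rows downward; lengths in m; the calibration is good to about 2 mm. The wrist camera is an equidistant fisheye: a pixel r from the principal point sees the ray r / f radians off the axis. A picture is of the moment at which its call begins.
- env.close_job(): hands the job in; it is judged then, once.
The state is a dict: "t": time; "joints": joint angles; "qd": joint speeds; "joint_torque": joint torques, N m; "tool_pos": TCP position; "tcp_rot": TCP orientation; "wrist_force": force on the tool from outside, world axes, zero at the start; "torque": the same for the moment, N m; "opening": finger opening in m; "grip_force": force on a finger pad.
Only numpy, scipy, OpenCV 4.12 (cv2) and the standard library are available. Lean on these libraries where they do the work, as an engineer would, in place of code of your own. Each camera call takes 0.05 s, during which the arm holds its last target. There are 200 camera calls.

## Task

The warm-air bottle dryer is running with only two of its four cradles filled. Turn its rotary handle fully to off and, with the dryer off all the while, lay the two bottles from the wine rack into the two empty cradles, mouth down the slope and close up to the air hole (within about a centimetre), setting them down rather than dropping them; then turn the handle fully back to on. Do not disturb the bottles already drying, or the shaker, funnel and teapot lid.

Things in the scene. Friction and masses are not known exactly. Their poses are not given: they have to be found in the camera images.
- dryer: Countertop warm-air bottle dryer, a fixed steel wedge, 470 mm wide (y), 258 mm deep (x) plus an air pipe standing 35 mm out along the low front edge, 144 mm high at the back, 46 at the front. Origin at the centre of its underside, x to its back, y left, z up. The deck faces the operator and rises to the back at 28 degrees, with four cradles on it and, at its right-hand end, 103 mm from the next cradle's middle, the rotary switch.
- switch (a joint): Angle of the rotary switch in rad: 0 = off (handle's pointer end at eleven o'clock, 30 degrees left of straight up the slope), 1.047 = on (one o'clock, 30 degrees right; 60 degrees clockwise, looking onto the deck), stops at both ends. Sprung over centre: it snaps into whichever end is nearer and holds there; about 0.2 N m breaks it out. At the start it is on.
- switch_grip (a point): Grip point of the switch's black bar handle, on its turning axis, 36 mm off the deck. z is the axis, out of the deck (28 degrees off vertical, leaning to the operator); x along the bar to its pointer end (white line), turning with it. Bar 72 mm long, 14 mm thick (y), from 23 mm below to 10 mm above this point; a round skirt 52 mm across lies right below the bar.
- wine_rack: Low wooden wine rack, fixed, 152 mm deep, 225 mm wide: three V slots along x at 75 mm pitch, bottles lying level, necks to the front (-x), axes at z 55 mm; the middle slot is empty. Origin at its underside, 106 mm from its front face, mid-width. Cross rails at x -106 to -92 mm (55 mm high, under necks) and 30 to 46 mm (43 mm high, under bodies); side stringers 22 mm high.
- spare_a: Empty green wine bottle (187 ml), 188 mm long, body 50 mm across, neck 24, lip 29, about 160 g. Origin on its axis, 60 mm from the base and 128 mm from the mouth; x along the axis to the base, neck to -x. Straight body from x 60 to -52 mm. May be rolled about its axis. Starts lying level in an outer slot of the wine rack; to be put in an empty cradle.
- spare_b: Empty green wine bottle (187 ml), 188 mm long, body 50 mm across, neck 24, lip 29, about 160 g. Origin on its axis, 60 mm from the base and 128 mm from the mouth; x along the axis to the base, neck to -x. Straight body from x 60 to -52 mm. May be rolled about its axis. Starts lying level in the other outer slot of the wine rack; to be put in an empty cradle.
- spare_a_mouth (a point): Centre of the mouth of spare_a, at its origin's x -128 mm; axes as the bottle.
- spare_b_mouth (a point): Centre of the mouth of spare_b, at its origin's x -128 mm; axes as the bottle.
- drying_a: Empty green wine bottle (187 ml), 188 mm long, body 50 mm across, neck 24, lip 29, about 160 g. Origin on its axis, 60 mm from the base and 128 mm from the mouth; x along the axis to the base, neck to -x. Straight body from x 60 to -52 mm. May be rolled about its axis. Already seated in one of the cradles: leave it.
- drying_b: Empty green wine bottle (187 ml), 188 mm long, body 50 mm across, neck 24, lip 29, about 160 g. Origin on its axis, 60 mm from the base and 128 mm from the mouth; x along the axis to the base, neck to -x. Straight body from x 60 to -52 mm. May be rolled about its axis. Already seated in another cradle: leave it.
- cell_a: Beech cradle 62 x 196 mm screwed to the dryer's deck, one of four alike side by side at 86 mm pitch; which two are empty, and where each of a, b, c, d sits, differs every time. Origin on the deck under its middle; x up the slope (28 degrees above level), y to the left, z out of the deck (28 degrees off vertical, leaning to the operator). A seated bottle lies along x at z 42, origin at x 28, mouth at x -100.
- cell_b: Cradle like cell_a, same axes. All four: base board 5 mm thick; two V notches with 45 degree sides, for the neck at x -78 to -64 mm (top at z 44) and for the body at x 58 to 74 mm (top at z 30); between them the sides of a bottle are free for fingers.
- cell_c: Cradle like cell_a, same axes. All four: at the low end an upright plate with the air hole, its face at x -100 mm, top at z 56 mm; a seated bottle has its mouth towards it and its base up the slope. Friction usually holds a bottle where it is let go.
- cell_d: Cradle like cell_a, same axes and parts.
- cell_a_mouth (a point): Where the mouth of a bottle seated in cell_a lies: the air hole in its plate, at cell_a's x -100 mm, z 42 mm; axes as cell_a.
- cell_b_mouth (a point): Where the mouth of a bottle seated in cell_b lies: the air hole in its plate, at cell_b's x -100 mm, z 42 mm; axes as cell_b.
- cell_c_mouth (a point): Where the mouth of a bottle seated in cell_c lies: the air hole in its plate, at cell_c's x -100 mm, z 42 mm; axes as cell_c.
- cell_d_mouth (a point): Where the mouth of a bottle seated in cell_d lies: the air hole in its plate, at cell_d's x -100 mm, z 42 mm; axes as cell_d.
- shaker: Closed stainless cocktail shaker, upright, 88 mm across, 200 mm tall, behind the wine rack; origin at the centre of its underside. Bystander.
- funnel: Red plastic funnel standing mouth down, 124 mm across, 125 mm tall, in front of the dryer to the left; origin at the centre of its underside. Bystander.
- teapot_lid: White ceramic teapot lid with a knob, 84 mm across, 47 mm tall, in front of the dryer to the right; origin at the centre of its underside. Bystander.
Mind the look-alikes: they are no part of the job. What is shaped like the spare_a but orange or red is not meant. Leave any yellow look-alike of the spare_b alone.

How it is judged:
On the way, in this order (a step that is already met when the one before it is completed fails the run):
1. the handle is at off while both spare bottles still lie in the wine rack (value of joint switch below 0.1 rad and distance of each of spare_a, spare_b from where it was at the start of the episode below 0.03 m), for 0.2 s.
2. one spare bottle lies released in an empty cradle, mouth at the air hole, the handle at off (value of joint switch below 0.1 rad and ((((distance between spare_a_mouth and cell_a_mouth below 0.015 m and angle between the x axis of spare_a and the x axis of cell_a, either way round below 0.12 rad) or (distance between spare_a_mouth and cell_b_mouth below 0.015 m and angle between the x axis of spare_a and the x axis of cell_b, either way round below 0.12 rad) or (distance between spare_a_mouth and cell_c_mouth below 0.015 m and angle between the x axis of spare_a and the x axis of cell_c, either way round below 0.12 rad) or (distance between spare_a_mouth and cell_d_mouth below 0.015 m and angle between the x axis of spare_a and the x axis of cell_d, either way round below 0.12 rad)) and contact force between the fingers and spare_a below 0.2 N) or (((distance between spare_b_mouth and cell_a_mouth below 0.015 m and angle between the x axis of spare_b and the x axis of cell_a, either way round below 0.12 rad) or (distance between spare_b_mouth and cell_b_mouth below 0.015 m and angle between the x axis of spare_b and the x axis of cell_b, either way round below 0.12 rad) or (distance between spare_b_mouth and cell_c_mouth below 0.015 m and angle between the x axis of spare_b and the x axis of cell_c, either way round below 0.12 rad) or (distance between spare_b_mouth and cell_d_mouth below 0.015 m and angle between the x axis of spare_b and the x axis of cell_d, either way round below 0.12 rad)) and contact force between the fingers and spare_b below 0.2 N))), for 0.2 s.
3. both spare bottles lie released in the two empty cradles, mouths at the air holes, the handle at off (value of joint switch below 0.1 rad and ((distance between spare_a_mouth and cell_a_mouth below 0.015 m and angle between the x axis of spare_a and the x axis of cell_a, either way round below 0.12 rad) or (distance between spare_a_mouth and cell_b_mouth below 0.015 m and angle between the x axis of spare_a and the x axis of cell_b, either way round below 0.12 rad) or (distance between spare_a_mouth and cell_c_mouth below 0.015 m and angle between the x axis of spare_a and the x axis of cell_c, either way round below 0.12 rad) or (distance between spare_a_mouth and cell_d_mouth below 0.015 m and angle between the x axis of spare_a and the x axis of cell_d, either way round below 0.12 rad)) and ((distance between spare_b_mouth and cell_a_mouth below 0.015 m and angle between the x axis of spare_b and the x axis of cell_a, either way round below 0.12 rad) or (distance between spare_b_mouth and cell_b_mouth below 0.015 m and angle between the x axis of spare_b and the x axis of cell_b, either way round below 0.12 rad) or (distance between spare_b_mouth and cell_c_mouth below 0.015 m and angle between the x axis of spare_b and the x axis of cell_c, either way round below 0.12 rad) or (distance between spare_b_mouth and cell_d_mouth below 0.015 m and angle between the x axis of spare_b and the x axis of cell_d, either way round below 0.12 rad)) and contact force between the fingers and spare_a below 0.2 N and contact force between the fingers and spare_b below 0.2 N), for 0.2 s.
At the end, for the whole second after the job is handed in: Handle at on (above 0.95 rad); each cradle that was empty holds one bottle from the wine rack, its mouth within 15 mm of the seated place at the air hole, its axis within 0.12 rad of the cradle's, at rest; the bottles already drying within 20 mm of where they were (value of joint switch above 0.95 rad and ((distance between spare_a_mouth and cell_a_mouth below 0.015 m and angle between the x axis of spare_a and the x axis of cell_a, either way round below 0.12 rad) or (distance between spare_a_mouth and cell_b_mouth below 0.015 m and angle between the x axis of spare_a and the x axis of cell_b, either way round below 0.12 rad) or (distance between spare_a_mouth and cell_c_mouth below 0.015 m and angle between the x axis of spare_a and the x axis of cell_c, either way round below 0.12 rad) or (distance between spare_a_mouth and cell_d_mouth below 0.015 m and angle between the x axis of spare_a and the x axis of cell_d, either way round below 0.12 rad)) and ((distance between spare_b_mouth and cell_a_mouth below 0.015 m and angle between the x axis of spare_b and the x axis of cell_a, either way round below 0.12 rad) or (distance between spare_b_mouth and cell_b_mouth below 0.015 m and angle between the x axis of spare_b and the x axis of cell_b, either way round below 0.12 rad) or (distance between spare_b_mouth and cell_c_mouth below 0.015 m and angle between the x axis of spare_b and the x axis of cell_c, either way round below 0.12 rad) or (distance between spare_b_mouth and cell_d_mouth below 0.015 m and angle between the x axis of spare_b and the x axis of cell_d, either way round below 0.12 rad)) and linear speed of each of spare_a, spare_b below 0.03 m/s and velocity of joint switch below 0.1 rad/s and distance of each of drying_a, drying_b from where it was at the start of the episode below 0.02 m); the robot touches nothing.
It fails at once if the dryer is on while a spare bottle is out of the wine rack and not both are in the empty cradles (value of joint switch above 0.3 rad and distance of any of spare_a, spare_b from where it was at the start of the episode above 0.04 m and not (((distance between spare_a_mouth and cell_a_mouth below 0.015 m and angle between the x axis of spare_a and the x axis of cell_a, either way round below 0.12 rad) or (distance between spare_a_mouth and cell_b_mouth below 0.015 m and angle between the x axis of spare_a and the x axis of cell_b, either way round below 0.12 rad) or (distance between spare_a_mouth and cell_c_mouth below 0.015 m and angle between the x axis of spare_a and the x axis of cell_c, either way round below 0.12 rad) or (distance between spare_a_mouth and cell_d_mouth below 0.015 m and angle between the x axis of spare_a and the x axis of cell_d, either way round below 0.12 rad)) and ((distance between spare_b_mouth and cell_a_mouth below 0.015 m and angle between the x axis of spare_b and the x axis of cell_a, either way round below 0.12 rad) or (distance between spare_b_mouth and cell_b_mouth below 0.015 m and angle between the x axis of spare_b and the x axis of cell_b, either way round below 0.12 rad) or (distance between spare_b_mouth and cell_c_mouth below 0.015 m and angle between the x axis of spare_b and the x axis of cell_c, either way round below 0.12 rad) or (distance between spare_b_mouth and cell_d_mouth below 0.015 m and angle between the x axis of spare_b and the x axis of cell_d, either way round below 0.12 rad)))).
It fails at once if a spare bottle is dropped (moving faster than 0.7 m/s out of the fingers) ((linear speed of spare_a above 0.7 m/s and contact force between the fingers and spare_a below 0.05 N) or (linear speed of spare_b above 0.7 m/s and contact force between the fingers and spare_b below 0.05 N)).
It fails at once if a bottle already drying is shifted by more than 20 mm (distance of any of drying_a, drying_b from where it was at the start of the episode above 0.02 m).
It fails at once if the shaker, funnel or teapot lid is shifted by more than 30 mm (distance of any of shaker, funnel, teapot_lid from where it was at the start of the episode above 0.03 m).
It also fails if it takes over 70 s, if anything falls off the work surface, if the arm or the gripper's body presses on something with over 40 N, if the wrist force passes 120 N, or if a joint passes its speed limit or range.

## Working session

There is one attempt and no reset: what is moved stays moved. The work goes in short steps, Python scripts to look and compute and a tool call to move; the robot and the scene stay as the last step left them, time stands still between calls to the robot, and variables do not carry over. Pictures are saved under pics/ and viewed, at most 10 in all, crops included, and the job is handed in when it is done.

Besides the shell and the picture viewer there is one more tool, called after ">>>" as a command line: name --argument value ..., lists and objects as JSON in quotes. send_rows: Moves the arm, as the interface text tells. Its arguments: {"type":"object","properties":{"moves":{"type":"array"}},"required":["moves"]}

```bash
ls; mkdir -p pics
cat > h.py <<'E'
import numpy as np, cv2
from station import env
def cap(n):
    c=env.capture(n); c['f']=192/np.tan(np.radians(c['vfov'])/2); return c
def cloud(c):
    h,w=c['z_map'].shape; v,u=np.mgrid[:h,:w]; z=c['z_map']
    p=np.stack([(u-c['cx'])/c['f']*z,(v-c['cy'])/c['f']*z,z,np.ones_like(z)],-1)
    P=(p@np.linalg.inv(c['extrinsics']).T)[...,:3]; P[z<=0]=np.nan; return P
E
python3 - <<'E'
from h import *
for n in('scene','side'):
    c=cap(n); np.savez('%s0.npz'%n,P=cloud(c),im=c['image'],E=c['extrinsics'],f=c['f'],cx=c['cx'],cy=c['cy'])
    cv2.imwrite('pics/%s0.png'%n,cv2.resize(c['image'],(800,600)))
    print(n,c['vfov'],c['cx'],c['cy'],np.linalg.inv(c['extrinsics']).round(3))
print(env.observe()['t'])
E
```

```text
pics
scene 45.07447746446253 263.7620301784249 197.66854976325655 [[ 0.27   0.7   -0.661  1.477]
 [ 0.963 -0.191  0.191 -0.411]
 [ 0.007 -0.688 -0.726  1.197]
 [ 0.     0.     0.     1.   ]]
side 47.53027912381686 251.88627892354108 189.13189487564696 [[-0.919 -0.187  0.348 -0.037]
 [-0.395  0.448 -0.802  1.127]
 [-0.006 -0.874 -0.485  0.879]
 [ 0.     0.     0.     1.   ]]
0.1
```

View pics/scene0.png

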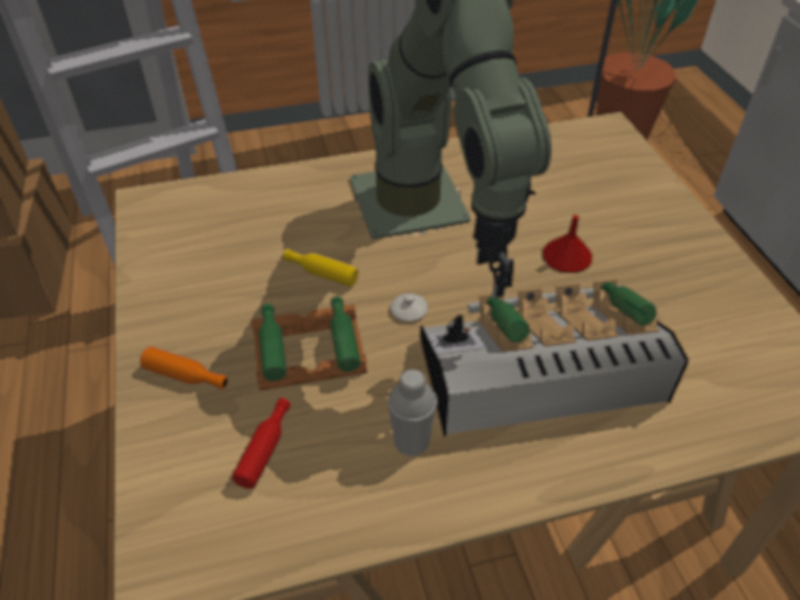

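View pics/side0.png

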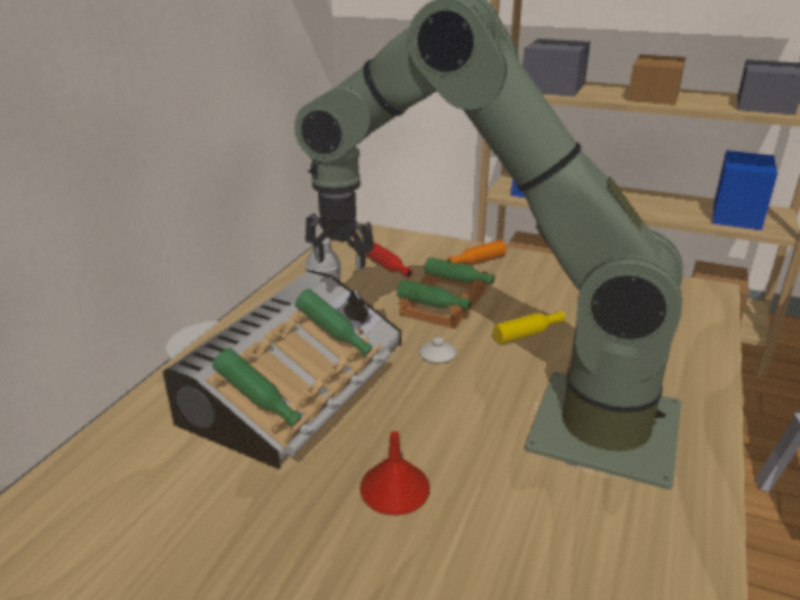

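```bash
cat > fit.py <<'E'
from h import *
from scipy.optimize import least_squares
def prof(x): return np.interp(x,[-52,-85,-1e3][::-1],[25,12,12][::-1])
def sdf(P,p): # mm; p=x,y,z,yaw,pitch ; axis to base
    a=np.array([np.cos(p[4])*np.cos(p[3]),np.cos(p[4])*np.sin(p[3]),np.sin(p[4])])
    d=P-p[:3]; x=d@a; r=np.linalg.norm(d-x[:,None]*a,axis=1)
    q=r-prof(x); e=np.maximum(x-60,-128-x)
    return np.where(e>0,np.hypot(np.maximum(q,0),e),np.maximum(q,e))
def greens(P,im):
    hsv=cv2.cvtColor(im,cv2.COLOR_BGR2HSV)
    m=((hsv[...,0]>40)&(hsv[...,0]<80)&(hsv[...,1]>100)&np.isfinite(P[...,2])).astype(np.uint8)
    m=cv2.erode(m,np.ones((3,3),np.uint8))
    n,l,s,c=cv2.connectedComponentsWithStats(m)
    return [(P[l==i]*1000,c[i]) for i in range(1,n) if s[i,4]>80]
def fitb(P,pitch):
    best=None
    for yaw in(-.5,0,.5):
        r=least_squares(lambda p:sdf(P,p),[*np.median(P,0)-[0,0,10],yaw,pitch],loss='soft_l1',f_scale=2,x_scale=[10,10,10,.1,.1])
        if best is None or r.cost<best.cost: best=r
    return best.x, np.median(abs(best.fun))
E
python3 - <<'E'
from fit import *
al={}
for n in('scene','side'):
    d=np.load(n+'0.npz')
    for P,c in greens(d['P'],d['im']):
        k=0 if np.median(P[:,2])<75 else np.radians(28)
        p,e=fitb(P,k); print(n,c.round(),len(P),p[:3].round(1),np.degrees(p[3:]).round(1),e.round(2), np.median(P,0).round())
        al.setdefault(int(p[1]//60) if 0 else (round(np.median(P[:,1])/70)),[]).append((P,k))
for k,v in al.items():
    if len(v)>1:
        P=np.vstack([a for a,_ in v]); p,e=fitb(P,v[0][1]); print('both',k,p[:3].round(1),np.degrees(p[3:]).round(1),e.round(2))
# deck/steel plane and black handle
for n in('scene','side'):
    d=np.load(n+'0.npz');P=d['P']*1000;im=d['im'].astype(int)
    m=(P[...,0]>350)&(P[...,2]>25)&(P[...,2]<190)&(im.max(-1)<60)
    l=cv2.connectedComponentsWithStats(m.astype(np.uint8))
    for i in range(1,l[0]):
        if l[2][i,4]>15: print(n,'black',l[3][i].round(),l[2][i,4],np.median(P[l[1]==i],0).round(), P[l[1]==i].max(0).round())
E
```

```text
scene [220. 212.] 192 [ 490.6 -272.9   56.3] [-3.3 -0.2] 1.31 [ 478. -269.   79.]
scene [174. 221.] 263 [ 477.9 -422.1   55.9] [-3.7 -0.3] 1.38 [ 482. -419.   79.]
scene black [396. 194.] 92 [608. 276. 138.] [673. 301. 173.]
scene black [318. 204.] 55 [596.  19. 147.] [652.  41. 180.]
scene black [291. 213.] 166 [583. -61. 117.] [601. -36. 147.]
scene black [432. 234.] 90 [779. 330. 117.] [786. 341. 150.]
scene black [279. 243.] 414 [ 668. -125.   83.] [ 740. -105.  153.]
scene black [414. 225.] 34 [744. 269. 142.] [761. 276. 146.]
scene black [425. 224.] 36 [747. 304. 142.] [767. 308. 148.]
scene black [402. 226.] 38 [738. 235. 142.] [761. 241. 146.]
scene black [391. 228.] 36 [734. 200. 142.] [755. 205. 146.]
scene black [369. 231.] 34 [728. 129. 142.] [747. 135. 147.]
scene black [380. 229.] 32 [729. 165. 141.] [748. 170. 146.]
scene black [357. 232.] 30 [724.  95. 142.] [742.  99. 147.]
scene black [346. 234.] 30 [721.  60. 142.] [740.  65. 147.]
scene black [223. 233.] 85 [ 552. -277.   56.] [ 557. -254.   73.]
scene black [334. 235.] 30 [715.  26. 142.] [736.  31. 147.]
scene black [175. 239.] 95 [ 536. -425.   55.] [ 541. -404.   76.]
side black [227. 197.] 165 [568. -48. 113.] [598. -26. 142.]
side black [129. 227.] 19 [743. 267. 139.] [762. 274. 144.]
side black [120. 233.] 21 [748. 302. 139.] [767. 307. 143.]
side black [139. 267.] 1057 [651. 348.  65.] [779. 362. 145.]
```

```bash
sed -i "s/m=((hsv.*/b,g,r=[im[...,i].astype(int) for i in range(3)]\n    m=((g>1.3*b)\&(g>1.3*r)\&(g>35)\&(P[...,2]>.02)\&np.isfinite(P[...,2])).astype(np.uint8)/" fit.py
cat > m2.py <<'E'
from fit import *
al={}
for n in('scene','side'):
    d=np.load(n+'0.npz')
    for P,c in greens(d['P'],d['im']):
        k=0 if np.median(P[:,2])<82 else np.radians(28)
        p,e=fitb(P,k); print(n,c.round(),len(P),p[:3].round(1),np.degrees(p[3:]).round(1),e.round(2))
        al.setdefault(round(p[1]/60),[]).append((P,k))
for k,v in al.items():
    if len(v)>1:
        P=np.vstack([a for a,_ in v]); p,e=fitb(P,v[0][1]); print('both',k,p[:3].round(1),np.degrees(p[3:]).round(1),e.round(2))
# rack wood / steel deck plane near switch
for n in('scene','side'):
    d=np.load(n+'0.npz');P=d['P']*1000;im=d['im'].astype(int)
    # wood plates/boards: points between drying bottles expressed in deck frame
    yaw=np.radians(-6.6);t=np.radians(28)
    X=np.array([np.cos(yaw)*np.cos(t),np.sin(yaw)*np.cos(t),np.sin(t)]);Y=np.array([-np.sin(yaw),np.cos(yaw),0]);Z=np.cross(X,Y)
    O=np.array([650,100,95.]); Q=(P-O)@np.stack([X,Y,Z],1)
    sel=(P[...,2]>40)&(P[...,0]>500)&(abs(Q[...,0])<160)&(Q[...,2]<80)&(abs(Q[...,1])<300)
    np.save(n+'Q.npy',Q[sel])
    steel=sel&(im.max(-1)-im.min(-1)<25)&(im.max(-1)>90)&(abs(Q[...,2])<40)
    q=Q[steel]; h,e=np.histogram(q[:,2],np.arange(-40,40,2)); print(n,'steel z hist',[(int(a),int(b)) for a,b in zip(e,h) if b>15])
    bl=sel&(im.max(-1)<75)&(abs(Q[...,1]+155)<60)&(Q[...,2]>8)
    q=Q[bl]; print('handle',len(q)); 
    for lo in range(8,70,6):
        s=q[(q[:,2]>=lo)&(q[:,2]<lo+6)]
        if len(s)>4: print(lo,len(s),s.mean(0).round(1),np.ptp(s,axis=0).round(),)
E
python3 m2.py
```

```text
scene [403. 194.] 280 [622.1 299.2 144.2] [-5.9 27.7] 1.19
scene [220. 217.] 363 [ 492.3 -272.9   56.3] [-3.5 -0.4] 1.34
scene [325. 204.] 272 [598.4  42.1 144.6] [-5.8 28. ] 0.93
scene [174. 223.] 400 [ 475.8 -421.8   56. ] [-3.5 -0.4] 1.37
side [289. 173.] 203 [ 476.8 -421.6   52.5] [-4.7  1. ] 2.56
side [273. 188.] 248 [ 498.7 -273.4   53.1] [-6.   0.2] 2.49
side [210. 203.] 409 [601.3  41.7 141.7] [-5.7 27.3] 1.96
side [161. 245.] 609 [624.3 298.2 141.1] [-5.4 27.5] 1.39
both 5 [623.4 297.3 141.8] [-5.6 27.9] 1.47
both -5 [ 492.4 -274.1   55.9] [-3.9 -0.4] 1.84
both 1 [599.3  40.2 143. ] [-5.9 27.9] 1.69
both -7 [ 475.8 -422.9   55.7] [-2.8 -0.5] 1.78
scene steel z hist [(-38, 17), (-28, 16), (-24, 19), (-22, 19), (-20, 29), (-18, 36), (-16, 43), (-14, 72), (-12, 92), (-10, 109), (-8, 136), (-6, 149), (-4, 111), (-2, 121), (0, 118), (2, 143), (4, 121), (6, 125), (8, 117), (10, 128), (12, 117), (14, 122), (16, 124), (18, 154), (20, 277), (22, 483), (24, 359), (26, 84), (28, 20)]
handle 199
26 43 [ -31.5 -176.3   29.1] [61. 59.  6.]
32 47 [ -35.9 -163.9   35.2] [50. 49.  6.]
38 19 [ -34.3 -168.7   41. ] [57. 43.  5.]
44 20 [ -27.1 -173.9   46.7] [42. 33.  6.]
50 17 [ -36.9 -167.    52.9] [56. 38.  6.]
56 18 [ -32.9 -168.6   59. ] [57. 36.  5.]
62 22 [ -33.8 -169.4   65.1] [55. 38.  6.]
68 8 [ -47.2 -163.7   68.8] [46. 19.  2.]
side steel z hist [(-16, 24), (-14, 35), (-12, 63), (-10, 79), (-8, 50), (-6, 56), (-4, 76), (-2, 54), (0, 69), (2, 73), (4, 73), (6, 80), (8, 82), (10, 66), (12, 83), (14, 138), (16, 278), (18, 385), (20, 481), (22, 250), (24, 90), (26, 23)]
handle 189
26 35 [ -39.8 -156.8   30. ] [108.  74.   6.]
32 29 [ -48.9 -153.4   34.1] [55. 36.  5.]
38 20 [ -48.9 -159.    41.2] [60. 31.  5.]
44 17 [ -48.2 -157.9   47. ] [58. 30.  5.]
50 19 [ -52.4 -155.8   52.6] [59. 30.  5.]
56 25 [ -51.5 -158.4   59.1] [59. 30.  6.]
62 38 [ -49.7 -161.2   64.4] [59. 40.  5.]
```

```bash
cat > plan.py <<'E'
from h import *
from scipy.spatial.transform import Rotation as R
YAW=np.radians(-5.5);T=np.radians(28)
X=np.array([np.cos(YAW)*np.cos(T),np.sin(YAW)*np.cos(T),np.sin(T)]);Y=np.array([-np.sin(YAW),np.cos(YAW),0]);Z=np.cross(X,Y)
D=np.stack([X,Y,Z],1)
def toolrot(bar): # bar angle ccw from up-slope; tool z=-Z, x along bar-ish
    x=np.cos(bar)*X+np.sin(bar)*Y
    return np.stack([x,np.cross(-Z,x),-Z],1)
def go(p,Rt,s=None):
    s=s or env.observe(); p=np.array(p)
    print('shift mm',((p-np.array(s['tool_pos']))*1000).round(1),'rotvec',R.from_matrix(Rt@np.array(s['tcp_rot']).T).as_rotvec().round(3))
E
python3 - <<'E'
from plan import *
s=env.observe();print({k:np.round(v,3).tolist() for k,v in s.items()})
c=cap('wrist');E=np.linalg.inv(c['extrinsics']);Rt=np.array(s['tcp_rot'])
print(c['f'],c['cx'],c['cy'],(Rt.T@(E[:3,3]-s['tool_pos'])).round(3),(Rt.T@E[:3,:3]).round(2))
g=np.array([.566,-.058,.124])
go(g+.12*Z,toolrot(np.radians(-30)),s)
E
```

```text
{'t': 0.1, 'joints': [-0.042, 0.707, -0.028, 1.485, 0.022, 0.951, -0.075], 'qd': [0.0, -0.003, -0.001, -0.002, 0.0, 0.001, -0.001], 'joint_torque': [-0.0, -88.429, 1.236, -23.646, 0.017, 0.005, -0.0], 'tool_pos': [0.575, 0.0, 0.207], 'tcp_rot': [[-0.0, 1.0, -0.001], [1.0, 0.0, -0.0], [-0.0, -0.001, -1.0]], 'wrist_force': [0.004, 1.066, -0.881], 'torque': [-0.036, -0.039, 0.028], 'grip_force': 0.0, 'opening': 0.086}
297.3186396354542 251.85871569464672 190.04575349439972 [ 0.064  0.    -0.166] [[-0.   -0.96 -0.26]
 [ 1.   -0.    0.  ]
 [-0.   -0.26  0.96]]
shift mm [-64.8 -52.6  22.6] rotvec [ 0.503 -0.325 -2.139]
```

Run:
```python
from plan import *
g=np.array([.566,-.058,.124])
go(g+.12*Z,toolrot(np.radians(150)))
```

```text
shift mm [-64.9 -52.6  22.5] rotvec [-0.274 -0.427  0.932]
```

>>> send_rows --moves '[{"delta_rot": [-0.0274, -0.0427, 0.0932], "translation": [-6.5, -5.3, 5], "claw": 0}, {"delta_rot": [-0.0274, -0.0427, 0.0932], "translation": [-6.5, -5.3, 5], "claw": 0}, {"delta_rot": [-0.0274, -0.0427, 0.0932], "translation": [-6.5, -5.3, 5], "claw": 0}, {"delta_rot": [-0.0274, -0.0427, 0.0932], "translation": [-6.5, -5.3, 5], "claw": 0}, {"delta_rot": [-0.0274, -0.0427, 0.0932], "translation": [-6.5, -5.3, 5], "claw": 0}, {"delta_rot": [-0.0274, -0.0427, 0.0932], "translation": [-6.5, -5.3, 0], "claw": 0}, {"delta_rot": [-0.0274, -0.0427, 0.0932], "translation": [-6.5, -5.3, 0], "claw": 0}, {"delta_rot": [-0.0274, -0.0427, 0.0932], "translation": [-6.5, -5.3, 0], "claw": 0}, {"delta_rot": [-0.0274, -0.0427, 0.0932], "translation": [-6.5, -5.3, 0], "claw": 0}, {"delta_rot": [-0.0274, -0.0427, 0.0932], "translation": [-6.5, -5.3, 0], "claw": 0}, {"delta_rot": [0, 0, 0], "translation": [0, 0, 0], "claw": 0}]'

```text
t: 1.25
tool_pos: [0.5076, -0.0552, 0.2337]
tcp_rot: [[-0.717, 0.524, 0.46], [0.569, 0.821, -0.048], [-0.402, 0.227, -0.887]]
wrist_force: [1.6, 0.2, 1.2]
opening: 0.0859
grip_force: 0.0
```

```bash
cat >> h.py <<'E'
def wcloud(c):
    h,w=c['z_map'].shape; v,u=np.mgrid[:h,:w].astype(float); z=c['z_map']
    dx,dy=u-c['cx'],v-c['cy']; r=np.hypot(dx,dy)+1e-9; th=r/c['f']; k=np.tan(np.minimum(th,1.5))/r
    p=np.stack([dx*k*z,dy*k*z,z,np.ones_like(z)],-1)
    P=(p@np.linalg.inv(c['extrinsics']).T)[...,:3]; P[(z<=0)|(th>1.4)]=np.nan; return P
E
cat > w1.py <<'E'
from plan import *
import sys
k=sys.argv[1]
c=cap('wrist');P=wcloud(c);im=c['image']
np.savez('w%s.npz'%k,P=P,im=im);cv2.imwrite('pics/w%s.png'%k,cv2.resize(im,(800,600),interpolation=cv2.INTER_CUBIC))
s=env.observe();print(s['t'],np.round(s['tool_pos'],4),np.round(s['tcp_rot'],3).tolist(),s['wrist_force'])
E
python3 w1.py 1
cat > sw.py <<'E'
from plan import *
import sys
d=np.load(sys.argv[1]);P=d['P'];im=d['im'].astype(int)
g0=np.array([.566,-.058,.124]); Q=(P-g0)@D*1000
sel=(abs(Q[...,0])<70)&(abs(Q[...,1])<60)&(Q[...,2]>-60)&(Q[...,2]<40)
deck=sel&(im.max(-1)>90)
print('deck z',[(int(e),int(n)) for n,e in zip(*np.histogram(Q[deck][:,2],np.arange(-60,40,3))) if n>20])
dk=im.max(-1)<90
for lo in range(-40,30,4):
    s=Q[sel&dk&(Q[...,2]>=lo)&(Q[...,2]<lo+4)]
    if len(s)<15: continue
    (cx,cy),wh,a=cv2.minAreaRect(s[:,:2].astype(np.float32)); print(lo,len(s),round(cx,1),round(cy,1),np.round(wh,1),round(a,1),s.mean(0).round(1))
E
python3 sw.py w1.npz
```

```text
1.3 [ 0.5102 -0.0535  0.2347] [[-0.714, 0.524, 0.464], [0.571, 0.819, -0.045], [-0.404, 0.233, -0.885]] [0.07554625 0.94443949 0.6617112 ]
deck z [(-39, 3402), (-36, 4879), (-33, 1177), (-30, 296), (6, 25), (9, 97)]
-36 390 -0.5 -19.1 [138.9  81.6] 0.1 [ -7.9 -52.6 -32.8]
-32 481 0.1 -18.7 [ 82.2 139.1] 89.8 [ -2.9 -42.4 -31.1]
-28 388 -2.4 -3.1 [50.3 50.8] 12.5 [ -3.2  -2.4 -24.5]
-24 670 -3.4 -3.6 [52.  50.4] 18.1 [ -2.5  -3.2 -23.3]
4 175 -3.8 -2.2 [14.  68.4] 59.9 [-8.5 -0.2  6.9]
8 754 -2.3 -3.0 [13.3 69.1] 60.5 [-5.6 -1.2  9.2]
```

View pics/w1.png

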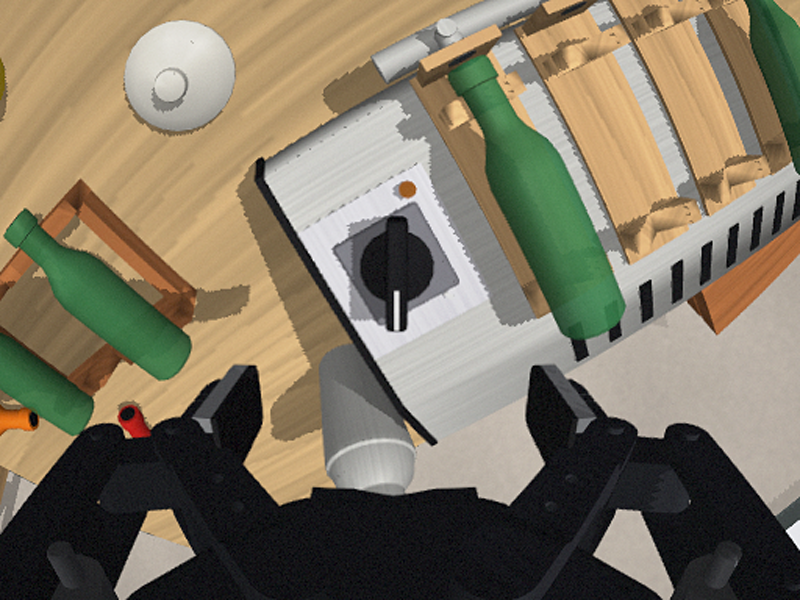

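Run:
```python
from plan import *
g=np.array([.566,-.058,.124])+D@np.array([-2.7,-3.1,0])/1000;print(g)
Rt=toolrot(np.radians(150))
go(g+.10*Z,Rt);go(g-.015*Z,Rt);print('Z',Z, 'axis rot 1.1 ccw',Z*1.1)
# cradle wood in switch-centred deck frame
d=np.load('w1.npz');Q=(d['P']-(g-.036*Z))@D*1000;im=d['im'].astype(int)
wood=(im[...,2]>im[...,0]+40)&(im[...,2]>im[...,1]+15)&(Q[...,2]>-3)&(Q[...,2]<62)&(Q[...,1]>60)&(Q[...,1]<320)&(abs(Q[...,0])<160)
q=Q[wood]
b=q[(q[:,2]<9)&(abs(q[:,0])<30)];print('board z',np.median(b[:,2]))
h,e=np.histogram(b[:,1],np.arange(60,320,4));print([(int(a),int(n)) for a,n in zip(e,h)])
for yc in(103,189,275):
    c=q[abs(q[:,1]-yc)<35]; t=c[c[:,2]>46]; print(yc,len(t),np.percentile(t,[2,50,98],axis=0).round(1).tolist() if len(t) else 0, 'all x',np.percentile(c[:,0],[1,99]).round(1))
```

```text
[ 0.56332989 -0.06085724  0.12273243]
shift mm [  6.4  -2.8 -23.6] rotvec [-0.    -0.004  0.   ]
shift mm [  60.1   -8.  -125.2] rotvec [-0.    -0.004  0.   ]
Z [-0.46731021  0.04499686  0.88294759] axis rot 1.1 ccw [-0.51404123  0.04949654  0.97124235]
board z 3.820772853222437
[(60, 0), (64, 0), (68, 0), (72, 199), (76, 193), (80, 161), (84, 18), (88, 0), (92, 0), (96, 0), (100, 0), (104, 0), (108, 0), (112, 0), (116, 0), (120, 0), (124, 0), (128, 0), (132, 0), (136, 0), (140, 0), (144, 0), (148, 0), (152, 0), (156, 126), (160, 166), (164, 162), (168, 157), (172, 163), (176, 157), (180, 150), (184, 160), (188, 149), (192, 141), (196, 162), (200, 142), (204, 135), (208, 141), (212, 141), (216, 131), (220, 14), (224, 0), (228, 0), (232, 0), (236, 0), (240, 15), (244, 154), (248, 128), (252, 116), (256, 120), (260, 118), (264, 111), (268, 121), (272, 112), (276, 109), (280, 105), (284, 109), (288, 103), (292, 102), (296, 105), (300, 100), (304, 56), (308, 0), (312, 0)]
103 497 [[-106.9, 77.9, 49.2], [-102.7, 102.4, 54.9], [-99.0, 128.2, 56.4]] all x [-106.9   74.1]
189 155 [[-106.5, 162.9, 46.7], [-101.6, 171.7, 54.5], [-98.7, 190.1, 56.3]] all x [-103.3   85.9]
275 0 0 all x [-91.6  86.1]
```

>>> send_rows --moves '[{"delta_rot": [0, -0.004, 0], "translation": [6.4, -2.8, -23.6], "claw": 0.3}, {"delta_rot": [0, 0, 0], "translation": [10.7, -1, -20.3], "claw": 0.3}, {"delta_rot": [0, 0, 0], "translation": [10.7, -1, -20.3], "claw": 0.3}, {"delta_rot": [0, 0, 0], "translation": [10.7, -1, -20.3], "claw": 0.3}, {"delta_rot": [0, 0, 0], "translation": [10.7, -1, -20.3], "claw": 0.3}, {"delta_rot": [0, 0, 0], "translation": [5.4, -0.6, -10.2], "claw": 0.3}, {"delta_rot": [0, 0, 0], "translation": [5.4, -0.6, -10.2], "claw": 0.3}, {"delta_rot": [0, 0, 0], "translation": [0, 0, 0], "claw": 0.3}, {"delta_rot": [0, 0, 0], "translation": [0, 0, 0], "claw": 1}, {"delta_rot": [0, 0, 0], "translation": [0, 0, 0], "claw": 1}, {"delta_rot": [0, 0, 0], "translation": [0, 0, 0], "claw": 1}, {"delta_rot": [0, 0, 0], "translation": [0, 0, 0], "claw": 1}]'

```text
t: 2.5
tool_pos: [0.5922, -0.0637, 0.1462]
tcp_rot: [[-0.736, 0.535, 0.414], [0.573, 0.819, -0.038], [-0.36, 0.209, -0.909]]
wrist_force: [-0.0, -0.4, 1.2]
opening: 0.0018
grip_force: 0.0
```

Run:
```python
from plan import *
s=env.observe();print({k:np.round(s[k],4).tolist() for k in('t','tool_pos','wrist_force','torque','opening','grip_force','joints')})
g=np.array([ 0.56333,-0.06086,0.12273]); go(g-.015*Z,toolrot(np.radians(150)),s)
```

```text
{'t': 2.5, 'tool_pos': [0.5922, -0.0637, 0.1462], 'wrist_force': [-0.021, -0.3648, 1.2398], 'torque': [0.0568, 0.4386, 0.0593], 'opening': 0.0018, 'grip_force': 0.0, 'joints': [0.0248, 0.6991, 0.0302, 2.0132, 0.561, 0.001, 0.4345]}
shift mm [-21.9   2.2 -36.7] rotvec [-0.007 -0.059 -0.001]
```

```bash
cat >> plan.py <<'E'
G=np.array([ 0.56333,-0.06086,0.12273])
def lev(yawdeg=-5.5,tilt=0): # tool x = -(heading), tilt>0: tool points forward(+x), deg
    h=np.radians(yawdeg); f=np.array([np.cos(h),np.sin(h),0]); t=np.radians(tilt)
    z=np.sin(t)*f-np.cos(t)*np.array([0,0,1]); x=-(np.cos(t)*f+np.sin(t)*np.array([0,0,1]))
    return np.stack([x,np.cross(z,x),z],1)
E
python3 - <<'E'
from plan import *
L=lev()
for o,dz in(((24,-55,-8),.07),((24,-55,-8),0),((24,-10,-8),0)):
    go(G+D@np.array(o)/1000+[0,0,dz],L)
d=np.load('scene0.npz');P=d['P'];m=(P[...,2]>.15)&(P[...,0]>.6)&(P[...,1]<-.05)&(P[...,1]>-.35);print('shaker',np.nanmedian(P[m],0),np.nanpercentile(P[m],[2,98],axis=0))
E
```

```text
shift mm [ -9.3 -54.3  50.7] rotvec [-0.073  0.428  0.515]
shift mm [ -9.3 -54.3 -19.3] rotvec [-0.073  0.428  0.515]
shift mm [ -5.   -9.5 -19.3] rotvec [-0.073  0.428  0.515]
shaker [ 0.73725874 -0.19241007  0.18396399] [[ 0.60215807 -0.22636853  0.15148696]
 [ 0.7610093  -0.05039758  0.57273241]]
```

>>> send_rows --moves '[{"delta_rot": [0, 0, 0], "translation": [-4, -4, 30], "claw": 1}, {"delta_rot": [-0.0122, 0.0713, 0.0858], "translation": [0, -5, 21], "claw": 1}, {"delta_rot": [-0.0122, 0.0713, 0.0858], "translation": [-1, -9, 0], "claw": 1}, {"delta_rot": [-0.0122, 0.0713, 0.0858], "translation": [-1, -9, 0], "claw": 1}, {"delta_rot": [-0.0122, 0.0713, 0.0858], "translation": [-1, -9, 0], "claw": 1}, {"delta_rot": [-0.0122, 0.0713, 0.0858], "translation": [-1, -9, 0], "claw": 1}, {"delta_rot": [-0.0122, 0.0713, 0.0858], "translation": [-1, -9, 0], "claw": 1}, {"delta_rot": [0, 0, 0], "translation": [0, 0, 0], "claw": 1}]'

```text
t: 3.3
tool_pos: [0.5838, -0.1164, 0.1869]
tcp_rot: [[-0.992, 0.124, 0.019], [0.124, 0.992, 0.003], [-0.018, 0.005, -1.0]]
wrist_force: [-0.2, -0.1, -1.5]
opening: -0.0002
grip_force: 0.0
```

```bash
cat > st.py <<'E'
from plan import *
s=env.observe();print({k:np.round(s[k],4).tolist() for k in('t','tool_pos','wrist_force','opening','grip_force','joints')})
E
cat > p.py <<'E'
from st import *
L=lev()
for o,dz in(((24,-55,-8),.07),((24,-55,-8),0),((24,-10,-8),0)):
    go(G+D@np.array(o)/1000+[0,0,dz],L,s)
E
python3 p.py
```

```text
{'t': 3.3, 'tool_pos': [0.5838, -0.1164, 0.1869], 'wrist_force': [-0.178, -0.0729, -1.4505], 'opening': -0.0002, 'grip_force': 0.0, 'joints': [0.4406, 0.8077, -0.6233, 1.4485, 0.5112, 1.0308, 1.1541]}
shift mm [-0.9 -1.6 10. ] rotvec [-0.003  0.019  0.028]
shift mm [ -0.9  -1.6 -60. ] rotvec [-0.003  0.019  0.028]
shift mm [  3.4  43.2 -60. ] rotvec [-0.003  0.019  0.028]
```

>>> send_rows --moves '[{"delta_rot": [-0.003, 0.019, 0.028], "translation": [0, -2, -30], "claw": 1}, {"delta_rot": [0, 0, 0], "translation": [0, 0, -30], "claw": 1}, {"delta_rot": [0, 0, 0], "translation": [0, 0, 0], "claw": 1}, {"delta_rot": [0, 0, 0], "translation": [1, 10, 0], "claw": 1}, {"delta_rot": [0, 0, 0], "translation": [1, 8, 0], "claw": 1}, {"delta_rot": [0, 0, 0], "translation": [1, 7, 0], "claw": 1}, {"delta_rot": [0, 0, 0], "translation": [1, 7, 0], "claw": 1}, {"delta_rot": [0, 0, 0], "translation": [0, 7, 0], "claw": 1}, {"delta_rot": [0, 0, 0], "translation": [0, 6, 0], "claw": 1}, {"delta_rot": [0, 0, 0], "translation": [0, 0, 0], "claw": 1}]'

```text
t: 4.3
tool_pos: [0.5874, -0.0714, 0.1276]
tcp_rot: [[-0.995, 0.096, 0.002], [0.096, 0.995, 0.0], [-0.002, 0.0, -1.0]]
wrist_force: [-0.9, -0.9, 0.5]
opening: -0.0001
grip_force: 0.0
```

```bash
python3 p.py
```

```text
{'t': 4.3, 'tool_pos': [0.5874, -0.0714, 0.1276], 'wrist_force': [-0.95, -0.8876, 0.4649], 'opening': -0.0001, 'grip_force': 0.0, 'joints': [0.3451, 0.8804, -0.5836, 1.5119, 0.5633, 0.9196, 1.0574]}
shift mm [ -4.5 -46.6  69.3] rotvec [-0.     0.002 -0.   ]
shift mm [ -4.5 -46.6  -0.7] rotvec [-0.     0.002 -0.   ]
shift mm [-0.2 -1.8 -0.7] rotvec [-0.     0.002 -0.   ]
```

Retreat, rise, and check the handle.

>>> send_rows --moves '[{"delta_rot": [0, 0, 0], "translation": [0, -20, 0], "claw": 1}, {"delta_rot": [0, 0, 0], "translation": [0, -20, 5], "claw": 0.5}, {"delta_rot": [0, 0, 0], "translation": [0, -10, 40], "claw": 0}, {"delta_rot": [0, 0, 0], "translation": [-30, -30, 40], "claw": 0}, {"delta_rot": [0, 0, 0], "translation": [-30, -20, 20], "claw": 0}, {"delta_rot": [0, 0, 0], "translation": [-30, 0, 10], "claw": 0}, {"delta_rot": [0, 0, 0], "translation": [0, 0, 0], "claw": 0}]'

```text
t: 5.0
tool_pos: [0.4994, -0.1696, 0.2385]
tcp_rot: [[-0.995, 0.099, 0.002], [0.099, 0.995, -0.002], [-0.002, -0.002, -1.0]]
wrist_force: [0.1, -0.1, -0.5]
opening: 0.0849
grip_force: 0.0
```

```bash
python3 w1.py 2; python3 sw.py w2.npz; python3 st.py
```

```text
5.05 [ 0.5009 -0.1692  0.2378] [[-0.995, 0.098, 0.003], [0.098, 0.995, -0.001], [-0.003, -0.001, -1.0]] [ 0.69673617  0.03204062 -0.0389004 ]
deck z [(-39, 2051), (-36, 2901), (-33, 651), (-30, 110)]
-40 44 -15.1 -56.5 [  7.  108.2] 90.0 [-20.6 -58.3 -37.8]
-36 470 -0.4 -17.2 [ 85.6 139. ] 89.9 [ -2.1 -52.  -32.9]
-32 405 0.2 -17.6 [ 84.6 139.6] 90.0 [ -3.6 -38.6 -31.2]
-28 297 -6.5 -3.3 [50.8 39.1] 89.0 [ -7.9 -11.1 -24.8]
-24 267 -9.1 -3.1 [48.2 46.4] 88.6 [ -8.1  -8.3 -23.3]
-20 33 -17.1 -2.2 [ 1.1 39.5] 60.0 [-16.4  -2.5 -18.1]
-16 29 -16.6 -2.7 [ 1.6 36.3] 59.2 [-16.4  -2.5 -13.9]
-12 29 -16.7 -2.7 [ 1.5 40.1] 59.9 [-15.4  -3.1 -10.1]
-8 29 -16.7 -2.6 [ 1.6 40. ] 60.3 [-16.8  -2.5  -6.1]
-4 33 -16.6 -2.7 [ 1.6 40.4] 60.3 [-17.3  -2.2  -2.2]
0 38 -16.1 -2.8 [ 1.2 40.3] 59.0 [-16.1  -2.9   1.9]
4 126 -12.1 2.8 [14.6 47.2] 60.1 [-13.5   0.2   6.9]
8 392 -11.2 1.9 [12.7 48.7] 60.1 [-11.9   2.4   9. ]
{'t': 5.05, 'tool_pos': [0.5009, -0.1692, 0.2378], 'wrist_force': [0.6967, 0.032, -0.0389], 'opening': 0.0849, 'grip_force': 0.0, 'joints': [0.6251, 0.6634, -0.6823, 1.5977, 0.4668, 1.0462, 1.2819]}
```

View pics/w2.png

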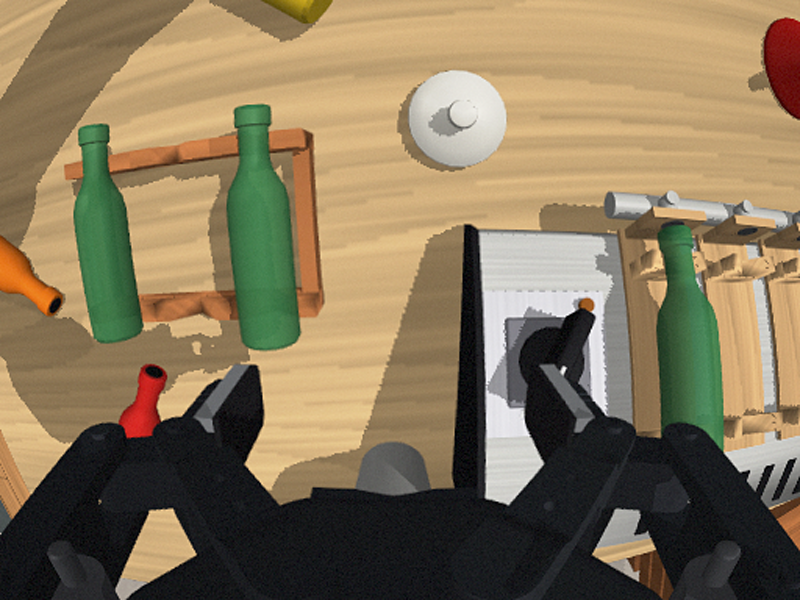

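```bash
cat > p.py <<'E'
from st import *
L=lev()
for o,dz in(((24,-45,-8),.07),((24,-45,-8),0),((24,2,-8),0)):
    go(G+D@np.array(o)/1000+[0,0,dz],L,s)
E
python3 p.py
```

```text
{'t': 5.05, 'tool_pos': [0.5009, -0.1692, 0.2378], 'wrist_force': [0.6967, 0.032, -0.0389], 'opening': 0.0849, 'grip_force': 0.0, 'joints': [0.6251, 0.6634, -0.6823, 1.5977, 0.4668, 1.0462, 1.2819]}
shift mm [ 83.   61.2 -40.8] rotvec [0.001 0.003 0.002]
shift mm [  83.    61.2 -110.8] rotvec [0.001 0.003 0.002]
shift mm [  87.5  107.9 -110.8] rotvec [0.001 0.003 0.002]
```

>>> send_rows --moves '[{"delta_rot": [0, 0, 0], "translation": [30, 20, 0], "claw": 1}, {"delta_rot": [0, 0, 0], "translation": [30, 21, -20], "claw": 1}, {"delta_rot": [0, 0, 0], "translation": [23, 20, -21], "claw": 1}, {"delta_rot": [0, 0, 0], "translation": [0, 0, -35], "claw": 1}, {"delta_rot": [0, 0, 0], "translation": [0, 0, -35], "claw": 1}, {"delta_rot": [0, 0, 0], "translation": [1, 8, 0], "claw": 1}, {"delta_rot": [0, 0, 0], "translation": [1, 8, 0], "claw": 1}, {"delta_rot": [0, 0, 0], "translation": [1, 8, 0], "claw": 1}, {"delta_rot": [0, 0, 0], "translation": [1, 8, 0], "claw": 1}, {"delta_rot": [0, 0, 0], "translation": [0, 6, 0], "claw": 1}]'

```text
t: 6.05
tool_pos: [0.5892, -0.0681, 0.1268]
tcp_rot: [[-0.995, 0.096, 0.003], [0.096, 0.995, -0.0], [-0.003, 0.0, -1.0]]
wrist_force: [0.6, -0.9, -0.5]
opening: -0.0001
grip_force: 0.0
```

>>> send_rows --moves '[{"delta_rot": [0, 0, 0], "translation": [0, 4, 0], "claw": 1}, {"delta_rot": [0, 0, 0], "translation": [0, 3, 0], "claw": 1}]'

```text
t: 6.25
tool_pos: [0.5887, -0.0619, 0.126]
tcp_rot: [[-0.995, 0.097, 0.002], [0.097, 0.995, -0.0], [-0.002, -0.0, -1.0]]
wrist_force: [-0.0, 0.2, -0.1]
opening: 0.0002
grip_force: 0.0
```

>>> send_rows --moves '[{"delta_rot": [0, 0, 0], "translation": [0, 2, 0], "claw": 1}, {"delta_rot": [0, 0, 0], "translation": [0, 0, 0], "claw": 1}]'

```text
t: 6.45
tool_pos: [0.5886, -0.0601, 0.1258]
tcp_rot: [[-0.995, 0.097, 0.002], [0.097, 0.995, -0.0], [-0.002, 0.0, -1.0]]
wrist_force: [-0.5, -0.1, -0.1]
opening: 0.0002
grip_force: 0.0
```

```bash
python3 p.py;  python3 - <<'E'
from h import *
for n in('scene','side'):
    c=cap(n);cv2.imwrite('pics/%s1.png'%n,c['image'])
a=cv2.imread('pics/scene1.png')[150:260,240:390];b=cv2.imread('pics/side1.png')[150:260,160:310]
cv2.imwrite('pics/sw1.png',cv2.resize(np.hstack([a,b]),(800,293),interpolation=cv2.INTER_CUBIC))
E
```

```text
{'t': 6.45, 'tool_pos': [0.5886, -0.0601, 0.1258], 'wrist_force': [-0.4528, -0.1274, -0.1488], 'opening': 0.0002, 'grip_force': 0.0, 'joints': [0.3256, 0.8829, -0.5835, 1.5136, 0.5664, 0.9166, 1.0343]}
shift mm [ -4.8 -47.9  71.1] rotvec [0.    0.002 0.001]
shift mm [ -4.8 -47.9   1.1] rotvec [0.    0.002 0.001]
shift mm [-0.3 -1.2  1.1] rotvec [0.    0.002 0.001]
```

View pics/sw1.png

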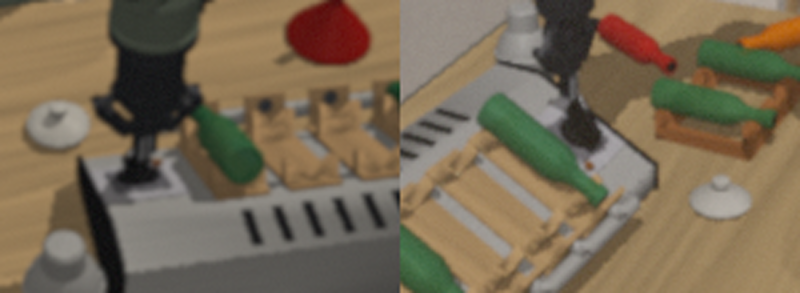

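>>> send_rows --moves '[{"delta_rot": [0, 0, 0], "translation": [0, -10, 0], "claw": 1}, {"delta_rot": [0, 0, 0], "translation": [0, -20, 10], "claw": 1}, {"delta_rot": [0, 0, 0], "translation": [0, -10, 40], "claw": 0.6}, {"delta_rot": [0, 0, 0], "translation": [-20, -30, 40], "claw": 0}, {"delta_rot": [0, 0, 0], "translation": [-40, -25, 20], "claw": 0}, {"delta_rot": [0, 0, 0], "translation": [-50, -25, 20], "claw": 0}, {"delta_rot": [0, 0, 0], "translation": [0, 0, 0], "claw": 0}]'

```text
t: 7.25
tool_pos: [0.4854, -0.178, 0.2513]
tcp_rot: [[-0.995, 0.102, 0.002], [0.102, 0.995, -0.004], [-0.002, -0.004, -1.0]]
wrist_force: [0.1, 0.4, -0.5]
opening: 0.0722
grip_force: 0.0
```

```bash
python3 w1.py 3; python3 sw.py w3.npz|tail -4
cat > bot.py <<'E'
from fit import *
import sys
d=np.load(sys.argv[1])
for P,c in greens(d['P'],d['im']):
    if np.median(P[:,2])<90 and len(P)>500:
        P=P[::max(1,len(P)//1500)]; p,e=fitb(P,0); print(c.round(),p[:3].round(1),np.degrees(p[3:]).round(1),e.round(2))
P=d['P']*1000;im=d['im'].astype(int)
m=(P[...,1]<-200)&(P[...,2]>15)&(P[...,2]<70)&(im[...,2]>im[...,0]+40)&(im[...,2]>im[...,1]*1.25)&(P[...,0]>350)&(P[...,0]<600)
q=P[m]; h,e=np.histogram(q[:,0],np.arange(350,600,6)); print('rack wood x',[(int(a),int(b)) for a,b in zip(e,h) if b>10])
E
python3 bot.py w3.npz
```

```text
7.3 [ 0.4874 -0.1763  0.2505] [[-0.995, 0.101, 0.002], [0.101, 0.995, -0.002], [-0.003, -0.002, -1.0]] [0.8072241  0.52081838 0.23094779]
-4 41 -14.8 -3.5 [ 1.7 45.6] 60.9 [-14.3  -3.9  -2.1]
0 40 -13.8 -4.1 [ 1.3 46. ] 60.2 [-12.9  -4.6   2.1]
4 114 -8.8 0.7 [14.8 54.3] 60.5 [-11.5  -0.9   6.9]
8 386 -8.6 0.5 [13.  53.7] 60.2 [-10.    1.3   9. ]
[178. 163.] [ 494.3 -275.7   54.3] [-3.6 -0.3] 0.53
[ 78. 164.] [ 477.8 -425.    54.5] [-3.6 -0.2] 0.62
rack wood x [(374, 18), (380, 190), (386, 457), (392, 478), (398, 210), (404, 60), (410, 62), (416, 74), (422, 89), (428, 94), (434, 111), (440, 123), (446, 136), (452, 150), (458, 152), (464, 152), (470, 145), (476, 144), (482, 142), (488, 131), (494, 123), (500, 102), (506, 73), (512, 160), (518, 417), (524, 361), (530, 259), (536, 74), (584, 40), (590, 66)]
```

View pics/w3.png

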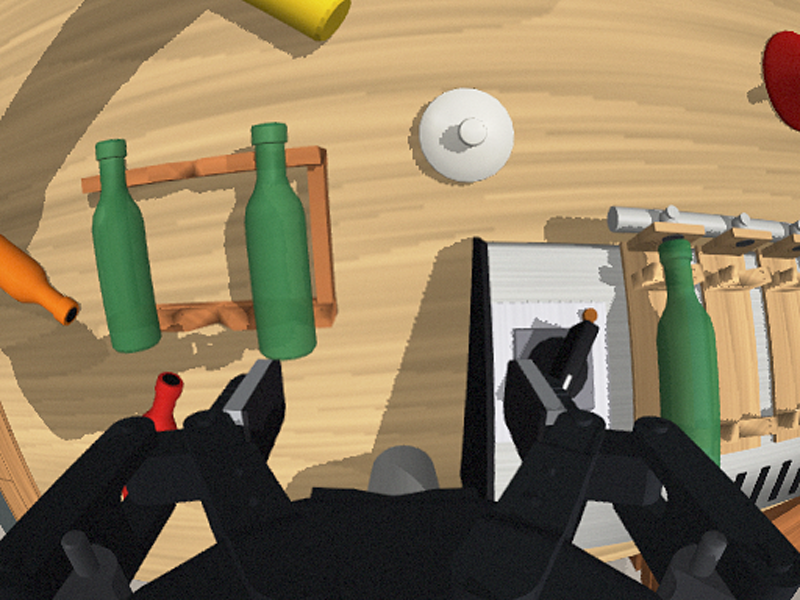

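```bash
cat > p.py <<'E'
from st import *
L=lev()
for o,dz in(((24,-45,-8),.07),((24,-45,-8),0),((24,2,-8),0)):
    go(G+D@np.array(o)/1000+[0,0,dz],L,s)
E
python3 p.py
```

```text
{'t': 7.3, 'tool_pos': [0.4874, -0.1763, 0.2505], 'wrist_force': [0.8072, 0.5208, 0.2309], 'opening': 0.0789, 'grip_force': 0.0, 'joints': [0.6589, 0.6346, -0.6966, 1.6114, 0.4536, 1.06, 1.3031]}
shift mm [ 96.4  68.3 -53.5] rotvec [0.002 0.002 0.005]
shift mm [  96.4   68.3 -123.5] rotvec [0.002 0.002 0.005]
shift mm [ 100.9  115.1 -123.5] rotvec [0.002 0.002 0.005]
```

>>> send_rows --moves '[{"delta_rot": [0, 0, 0], "translation": [30, 20, 0], "claw": 1}, {"delta_rot": [0, 0, 0], "translation": [30, 20, -20], "claw": 1}, {"delta_rot": [0, 0, 0], "translation": [36, 23, -30], "claw": 1}, {"delta_rot": [0, 0, 0], "translation": [0, 0, 0], "claw": 1}, {"delta_rot": [0, 0, 0], "translation": [0, 0, 0], "claw": 1}, {"delta_rot": [0, 0, 0], "translation": [0, 0, 0], "claw": 1}, {"delta_rot": [0, 0, 0], "translation": [0, 0, 0], "claw": 1}, {"delta_rot": [0, 0, 0], "translation": [0, 0, -36], "claw": 1}, {"delta_rot": [0, 0, 0], "translation": [0, 0, -36], "claw": 1}, {"delta_rot": [0, 0, 0], "translation": [1, 8, 0], "claw": 1}, {"delta_rot": [0, 0, 0], "translation": [1, 8, 0], "claw": 1}, {"delta_rot": [0, 0, 0], "translation": [1, 8, 0], "claw": 1}]'

```text
t: 8.5
tool_pos: [0.5874, -0.0865, 0.1306]
tcp_rot: [[-0.995, 0.096, 0.004], [0.096, 0.995, -0.0], [-0.004, 0.0, -1.0]]
wrist_force: [0.1, 1.2, 0.8]
opening: 0.0
grip_force: 0.0
```

>>> send_rows --moves '[{"delta_rot": [0, 0, 0], "translation": [1, 7, 0], "claw": 1}]'

```text
t: 8.6
tool_pos: [0.5882, -0.0794, 0.1302]
tcp_rot: [[-0.995, 0.096, 0.004], [0.096, 0.995, -0.0], [-0.004, 0.0, -1.0]]
wrist_force: [0.2, -1.1, 0.3]
opening: -0.0001
grip_force: 0.0
```

>>> send_rows --moves '[{"delta_rot": [0, 0, 0], "translation": [0, 6, 0], "claw": 1}]'

```text
t: 8.7
tool_pos: [0.5879, -0.0736, 0.1296]
tcp_rot: [[-0.995, 0.096, 0.003], [0.096, 0.995, -0.0], [-0.003, 0.0, -1.0]]
wrist_force: [-0.1, -0.0, 0.7]
opening: 0.0001
grip_force: 0.0
```

>>> send_rows --moves '[{"delta_rot": [0, 0, 0], "translation": [0, 5, 0], "claw": 1}]'

```text
t: 8.8
tool_pos: [0.5876, -0.0689, 0.1291]
tcp_rot: [[-0.995, 0.096, 0.002], [0.096, 0.995, -0.0], [-0.002, -0.0, -1.0]]
wrist_force: [0.4, -0.8, -0.2]
opening: 0.0001
grip_force: 0.0
```

>>> send_rows --moves '[{"delta_rot": [0, 0, 0], "translation": [0, 5, 0], "claw": 1}, {"delta_rot": [0, 0, 0], "translation": [0, 0, 0], "claw": 1}]'

```text
t: 9.0
tool_pos: [0.5875, -0.0637, 0.1287]
tcp_rot: [[-0.995, 0.096, 0.002], [0.096, 0.995, 0.0], [-0.002, 0.0, -1.0]]
wrist_force: [0.0, 0.2, 0.6]
opening: 0.0003
grip_force: 0.0
```

```bash
python3 p.py; python3 w1.py 4;  python3 sw.py w4.npz
```

```text
{'t': 9.0, 'tool_pos': [0.5875, -0.0637, 0.1287], 'wrist_force': [0.0149, 0.2483, 0.6455], 'opening': 0.0003, 'grip_force': 0.0, 'joints': [0.3352, 0.879, -0.5898, 1.514, 0.5674, 0.9223, 1.0398]}
shift mm [ -3.6 -44.3  68.3] rotvec [-0.     0.002  0.   ]
shift mm [ -3.6 -44.3  -1.7] rotvec [-0.     0.002  0.   ]
shift mm [ 0.9  2.5 -1.7] rotvec [-0.     0.002  0.   ]
9.05 [ 0.5874 -0.0643  0.1286] [[-0.995, 0.096, 0.002], [0.096, 0.995, -0.0], [-0.002, -0.0, -1.0]] [-0.15333182 -0.22979889  0.08386039]
deck z [(-39, 4352), (-36, 8237), (-33, 2999), (-30, 362), (6, 71), (9, 271), (21, 28), (24, 57), (27, 61), (30, 66), (33, 64), (36, 79)]
-40 18 -8.7 -54.1 [  0.5 106.5] 89.8 [-13.2 -54.1 -36.7]
-36 861 -10.2 -7.6 [120.6 105.6] 0.7 [-10.9 -55.  -32.8]
-32 545 -12.4 -16.4 [ 86.3 114.4] 89.9 [ -5.  -52.1 -31.5]
-28 1099 -2.7 -2.7 [51.3 43.9] 66.7 [ -1.8  -0.3 -24.5]
-24 1169 -3.1 -2.7 [50.1 46. ] 82.9 [ -0.7  -1.4 -23.4]
-20 29 -3.4 6.0 [ 0.4 50. ] 59.4 [ -2.2   5.2 -18. ]
-16 32 2.7 1.0 [ 8.  69.2] 51.1 [ -2.1   4.8 -13.8]
-12 38 3.0 1.0 [ 6.4 68. ] 52.7 [ -1.2   4.4 -10.2]
-8 42 -1.8 5.0 [ 0.3 53.3] 59.5 [-1.1  4.6 -5.8]
-4 38 3.5 0.7 [ 7.4 67.2] 51.5 [-0.6  4.  -1.8]
0 45 3.0 1.4 [ 6.1 68.2] 53.3 [-0.   3.8  2.3]
4 489 -1.9 -3.1 [14.3 70.8] 59.7 [-1.  -2.   7.1]
8 1951 -1.9 -2.9 [13.2 70.2] 59.5 [-3.9 -1.8  9. ]
20 24 27.4 -5.9 [22.4  5.2] 90.0 [28.1 -7.9 23.3]
24 109 28.6 -5.7 [26.2  7.2] 90.0 [30.  -6.  26.2]
28 142 31.1 -5.7 [26.9  7.5] 90.0 [32.4 -5.8 30.1]
```

View pics/w4.png

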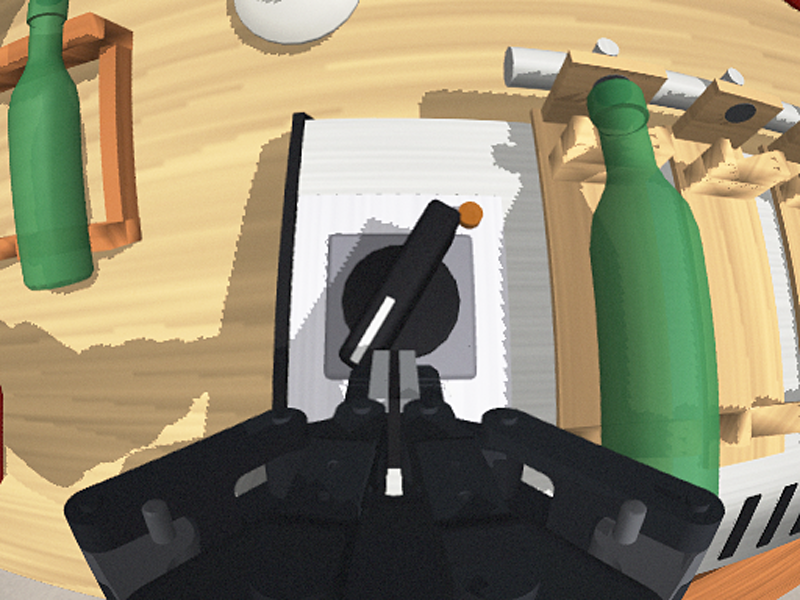

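Run:
```python
from plan import *
s=env.observe();d=np.load('w4.npz');q=(d['P']-s['tool_pos'])@np.array(s['tcp_rot'])*1000
m=(abs(q[...,0])<25)&(abs(q[...,1])<25)&(q[...,2]>-90)&(q[...,2]<15)
v,u=np.where(m)
for lo in range(-60,15,5):
    k=m&(q[...,2]>=lo)&(q[...,2]<lo+5); 
    if k.sum()>3: print(lo,k.sum(),np.percentile(q[k],[2,98],axis=0).round(1).tolist(),np.array(np.where(k)).mean(1).round(), d['im'][k].mean(0).round())
```

```text
-60 216 [[-6.0, -7.6, -60.0], [11.1, 4.7, -55.2]] [256. 252.] [90. 88. 87.]
-55 244 [[6.5, -14.5, -54.8], [11.2, 11.8, -50.1]] [248. 253.] [89. 86. 84.]
-50 296 [[6.1, -14.7, -49.9], [11.2, 11.6, -45.1]] [245. 252.] [73. 70. 68.]
-45 272 [[6.2, -14.3, -44.9], [11.2, 11.5, -40.2]] [240. 252.] [79. 75. 74.]
-40 246 [[6.2, -14.5, -40.0], [11.2, 11.5, -35.2]] [236. 252.] [72. 69. 67.]
-35 206 [[6.3, -13.6, -34.9], [11.2, 10.7, -30.1]] [231. 252.] [80. 77. 75.]
-30 75 [[6.3, -12.2, -30.0], [11.3, 8.6, -26.6]] [227. 252.] [96. 93. 92.]
-20 122 [[0.9, -18.9, -17.3], [7.0, -9.6, -15.1]] [228. 229.] [89. 88. 88.]
-15 514 [[1.1, -20.2, -14.9], [15.2, -3.1, -10.1]] [217. 234.] [93. 91. 91.]
-10 531 [[8.7, -15.7, -9.9], [23.6, 3.1, -5.1]] [199. 246.] [79. 76. 77.]
-5 166 [[4.0, -10.9, -5.0], [25.0, 7.1, -0.2]] [191. 253.] [37. 34. 35.]
0 27 [[-3.8, -10.6, 0.1], [24.1, 8.8, 4.6]] [204. 258.] [24. 22. 23.]
5 31 [[-5.1, -10.2, 5.2], [23.0, 9.7, 9.9]] [203. 259.] [25. 23. 23.]
10 25 [[-3.0, -2.7, 10.1], [22.9, 10.6, 14.6]] [201. 261.] [23. 22. 22.]
```

Run:
```python
from plan import *
for f,p,Rm in(('w1.npz',[0.5102,-0.0535,0.2347],[[-0.714,0.524,0.464],[0.571,0.819,-0.045],[-0.404,0.233,-0.885]]),('w3.npz',[0.4874,-0.1763,0.2505],[[-0.995,0.101,0.002],[0.101,0.995,-0.002],[-0.003,-0.002,-1.0]])):
    d=np.load(f);q=(d['P']-p)@np.array(Rm)*1000
    m=(abs(q[...,0])<14)&(abs(q[...,1])<70)&(abs(q[...,1])>25)&(q[...,2]>-75)&(q[...,2]<25)
    for lo in range(-75,25,5):
        k=m&(q[...,2]>=lo)&(q[...,2]<lo+5)
        if k.sum()>3: print(lo,k.sum(),np.percentile(q[k],[2,98],axis=0).round(1).tolist()[0:2],abs(q[k][:,1]).min().round(1))
```

```text
-75 610 [[2.6, -52.6, -74.8], [11.6, 44.4, -70.1]] 37.6
-70 500 [[-3.6, -58.8, -69.9], [11.6, 50.0, -65.1]] 37.7
-65 582 [[-9.1, -59.7, -64.9], [11.5, 50.9, -60.1]] 37.7
-60 590 [[-9.7, -59.5, -59.9], [11.5, 50.6, -55.1]] 37.7
-55 524 [[-10.1, -59.7, -54.9], [11.5, 50.7, -50.1]] 37.7
-50 486 [[-9.9, -59.0, -49.9], [11.4, 50.4, -45.2]] 37.8
-45 362 [[-10.3, -56.3, -44.9], [11.5, 49.0, -40.1]] 37.4
-40 165 [[-9.7, -47.6, -39.9], [9.7, 38.7, -36.2]] 37.9
-75 282 [[5.4, -57.6, -74.9], [13.9, 51.1, -70.0]] 31.8
-70 554 [[0.4, -45.9, -70.0], [13.0, 38.0, -65.1]] 31.8
-65 507 [[-6.4, -52.1, -64.9], [13.0, 43.9, -60.1]] 31.8
-60 558 [[-8.1, -52.6, -59.9], [12.9, 44.9, -55.1]] 31.7
-55 493 [[-8.8, -52.4, -54.9], [13.0, 44.7, -50.1]] 31.9
-50 458 [[-8.5, -52.7, -49.9], [12.8, 45.1, -45.1]] 31.8
-45 419 [[-8.8, -51.9, -44.9], [12.9, 44.2, -40.1]] 31.8
-40 297 [[-8.9, -46.1, -39.9], [12.9, 38.5, -35.2]] 31.8
-35 96 [[-7.6, -40.4, -35.0], [10.6, 32.5, -32.1]] 32.0
```

>>> send_rows --moves '[{"delta_rot": [0, 0, 0], "translation": [-2, -22, 0], "claw": 1}, {"delta_rot": [0, 0, 0], "translation": [-2, -22, 0], "claw": 1}, {"delta_rot": [0, 0, 0], "translation": [0, 0, -14], "claw": 1}, {"delta_rot": [0, 0, 0], "translation": [0, 0, -14], "claw": 1}, {"delta_rot": [0, 0, 0], "translation": [1, 8, 0], "claw": 1}, {"delta_rot": [0, 0, 0], "translation": [1, 8, 0], "claw": 1}]'

```text
t: 9.65
tool_pos: [0.5861, -0.0925, 0.1005]
tcp_rot: [[-0.995, 0.097, 0.002], [0.097, 0.995, -0.002], [-0.003, -0.002, -1.0]]
wrist_force: [7.9, -13.0, 3.5]
opening: 0.0
grip_force: 6.4
```

>>> send_rows --moves '[{"delta_rot": [0, 0, 0], "translation": [1, 6, 0], "claw": 1}]'

```text
t: 9.75
tool_pos: [0.5875, -0.086, 0.1012]
tcp_rot: [[-0.995, 0.096, 0.004], [0.096, 0.995, -0.002], [-0.004, -0.001, -1.0]]
wrist_force: [3.1, -6.5, 2.0]
opening: 0.0001
grip_force: 2.8
```

>>> send_rows --moves '[{"delta_rot": [0, 0, 0], "translation": [0, 6, 0], "claw": 1}]'

```text
t: 9.85
tool_pos: [0.5872, -0.0793, 0.1012]
tcp_rot: [[-0.995, 0.096, 0.003], [0.096, 0.995, -0.001], [-0.003, -0.0, -1.0]]
wrist_force: [1.6, -2.8, 0.3]
opening: 0.0
grip_force: 1.4
```

>>> send_rows --moves '[{"delta_rot": [0, 0, 0], "translation": [0, 6, 0], "claw": 1}]'

```text
t: 9.95
tool_pos: [0.5867, -0.0728, 0.101]
tcp_rot: [[-0.995, 0.095, 0.002], [0.095, 0.995, 0.0], [-0.002, 0.001, -1.0]]
wrist_force: [-0.7, 0.2, -0.1]
opening: -0.0001
grip_force: 0.0
```

>>> send_rows --moves '[{"delta_rot": [0, 0, 0], "translation": [0, 4, 0], "claw": 1}, {"delta_rot": [0, 0, 0], "translation": [0, 0, 0], "claw": 1}]'

```text
t: 10.15
tool_pos: [0.5864, -0.0701, 0.1007]
tcp_rot: [[-0.995, 0.096, 0.001], [0.096, 0.995, -0.001], [-0.001, -0.001, -1.0]]
wrist_force: [0.1, -1.6, 1.6]
opening: -0.0001
grip_force: 0.9
```

```bash
python3 w1.py 5;  python3 sw.py w5.npz|tail -8
```

```text
10.2 [ 0.5864 -0.0701  0.1007] [[-0.995, 0.096, 0.002], [0.096, 0.995, -0.0], [-0.002, -0.0, -1.0]] [-0.34867623 -1.37032935  0.96878392]
0 216 8.5 -17.9 [66.3 23.9] 30.5 [  9.3 -11.    2.1]
4 885 4.2 -13.0 [71.  38.4] 30.2 [ 3.4 -5.3  6.9]
8 3066 4.5 -13.7 [69.9 38.3] 30.5 [-1.7 -4.   9. ]
12 159 21.8 -11.9 [27.   7.1] 88.8 [ 23.2 -11.9  13.9]
16 189 29.9 -9.2 [25.8 23.8] 31.5 [ 31.7 -12.1  18. ]
20 177 28.5 -13.1 [21.4 20.8] 51.4 [ 34.5 -12.1  22. ]
24 180 38.7 -8.9 [18.7 22.7] 65.5 [ 31.8 -11.9  25.9]
28 485 38.8 -11.7 [24.5 68.7] 0.0 [ 40.4 -11.5  30.5]
```

>>> send_rows --moves '[{"delta_rot": [0, 0, 0], "translation": [0, -15, 0], "claw": 1}, {"delta_rot": [0, 0, 0], "translation": [0, -25, 10], "claw": 1}, {"delta_rot": [0, 0, 0], "translation": [0, -10, 40], "claw": 1}, {"delta_rot": [0, 0, 0], "translation": [-20, -35, 40], "claw": 0}]'

```text
t: 10.6
tool_pos: [0.5694, -0.1503, 0.1869]
tcp_rot: [[-0.996, 0.094, 0.002], [0.094, 0.996, 0.002], [-0.002, 0.003, -1.0]]
wrist_force: [0.1, -0.8, 0.8]
opening: 0.0135
grip_force: 0.0
```

```bash
cat > pick.py <<'E'
from st import *
import sys
B={'1':([494.3,-275.7,54.3],-3.6),'2':([477.8,-425.0,54.5],-3.6)}[sys.argv[1]]
f=np.array([np.cos(np.radians(B[1])),np.sin(np.radians(B[1])),0])
Rt=lev(B[1],-15); a=np.array(B[0])/1000-.010*f
tcp=a+.048*Rt[:,2]+[0,.002,0]
print('tcp',tcp.round(4)); go(tcp-.11*Rt[:,2],Rt,s); go(tcp,Rt,s)
E
python3 pick.py 1
```

```text
{'t': 10.6, 'tool_pos': [0.5694, -0.1503, 0.1869], 'wrist_force': [0.1464, -0.796, 0.815], 'opening': 0.0135, 'grip_force': 0.0, 'joints': [0.5097, 0.8108, -0.6453, 1.4518, 0.5229, 1.0525, 1.2308]}
tcp [ 0.4719 -0.2723  0.0079]
shift mm [ -69.1 -123.8  -72.7] rotvec [0.018 0.263 0.031]
shift mm [ -97.5 -122.  -178.9] rotvec [0.018 0.263 0.031]
```

>>> send_rows --moves '[{"delta_rot": [0.004, 0.05, 0.006], "translation": [-14, -25, -10], "claw": 0}, {"delta_rot": [0.004, 0.05, 0.006], "translation": [-14, -25, -10], "claw": 0}, {"delta_rot": [0.004, 0.05, 0.006], "translation": [-14, -25, -15], "claw": 0}, {"delta_rot": [0.003, 0.055, 0.006], "translation": [-14, -25, -18], "claw": 0}, {"delta_rot": [0.003, 0.058, 0.007], "translation": [-13, -24, -20], "claw": 0}, {"delta_rot": [0, 0, 0], "translation": [0, 0, 0], "claw": 0}, {"delta_rot": [0, 0, 0], "translation": [0, 0, 0], "claw": 0}]'

```text
t: 11.3
tool_pos: [0.4995, -0.2758, 0.1123]
tcp_rot: [[-0.964, 0.066, -0.259], [0.065, 0.998, 0.015], [0.259, -0.002, -0.966]]
wrist_force: [0.4, 0.5, -0.3]
opening: 0.0854
grip_force: 0.0
```

```bash
python3 pick.py 1; python3 w1.py 6; python3 bot.py w6.npz
```

```text
{'t': 11.3, 'tool_pos': [0.4995, -0.2758, 0.1123], 'wrist_force': [0.3776, 0.5142, -0.3482], 'opening': 0.0854, 'grip_force': 0.0, 'joints': [0.6444, 0.9982, -0.5915, 1.2933, 0.5566, 1.2822, 1.4786]}
tcp [ 0.4719 -0.2723  0.0079]
shift mm [0.9 1.7 1.8] rotvec [ 0.002 -0.001  0.004]
shift mm [ -27.5    3.5 -104.4] rotvec [ 0.002 -0.001  0.004]
11.35 [ 0.5    -0.2752  0.113 ] [[-0.964, 0.065, -0.258], [0.064, 0.998, 0.015], [0.258, -0.002, -0.966]] [0.33536887 0.9734539  0.2042345 ]
[254. 185.] [ 494.4 -275.5   54.1] [-3.4 -0.3] 0.44
[ 87. 178.] [ 477.6 -424.8   54.3] [-3.5 -0.2] 0.5
rack wood x [(374, 37), (380, 434), (386, 1103), (392, 1791), (398, 1311), (404, 164), (410, 91), (416, 95), (422, 77), (428, 68), (434, 64), (440, 67), (446, 92), (452, 102), (458, 113), (464, 114), (470, 130), (476, 144), (482, 168), (488, 211), (494, 214), (500, 179), (506, 123), (512, 254), (518, 642), (524, 585), (530, 479), (536, 146)]
```

>>> send_rows --moves '[{"delta_rot": [0, 0, 0.004], "translation": [-5.5, 0.7, -21], "claw": 0}, {"delta_rot": [0, 0, 0], "translation": [-5.5, 0.7, -21], "claw": 0}, {"delta_rot": [0, 0, 0], "translation": [-5.5, 0.7, -21], "claw": 0}, {"delta_rot": [0, 0, 0], "translation": [-5.5, 0.7, -21], "claw": 0}, {"delta_rot": [0, 0, 0], "translation": [-5.5, 0.7, -20], "claw": 0}, {"delta_rot": [0, 0, 0], "translation": [0, 0, 0], "claw": 1}, {"delta_rot": [0, 0, 0], "translation": [0, 0, 0], "claw": 1}, {"delta_rot": [0, 0, 0], "translation": [0, 0, 0], "claw": 1}, {"delta_rot": [0, 0, 0], "translation": [0, 0, 0], "claw": 1}, {"delta_rot": [0, 0, 0], "translation": [0, 0, 0], "claw": 1}, {"delta_rot": [0, 0, 0], "translation": [0, 0, 0], "claw": 1}]'

```text
t: 12.45
tool_pos: [0.4734, -0.2723, 0.0104]
tcp_rot: [[-0.965, 0.061, -0.256], [0.06, 0.998, 0.011], [0.257, -0.005, -0.966]]
wrist_force: [0.3, -1.9, 5.0]
opening: 0.0484
grip_force: 61.3
```

>>> send_rows --moves '[{"delta_rot": [0, 0, 0], "translation": [0, 0, 15], "claw": 1}, {"delta_rot": [0, 0, 0], "translation": [0, 0, 30], "claw": 1}, {"delta_rot": [0, 0, 0], "translation": [0, 0, 40], "claw": 1}, {"delta_rot": [0, 0, 0], "translation": [0, 0, 40], "claw": 1}, {"delta_rot": [0, 0, 0], "translation": [0, 0, 40], "claw": 1}, {"delta_rot": [0, 0, 0], "translation": [0, 0, 20], "claw": 1}, {"delta_rot": [0, 0, 0], "translation": [0, 0, 0], "claw": 1}]'

```text
t: 13.15
tool_pos: [0.4734, -0.2716, 0.1978]
tcp_rot: [[-0.965, 0.061, -0.254], [0.06, 0.998, 0.011], [0.254, -0.005, -0.967]]
wrist_force: [0.7, -0.3, -2.2]
opening: 0.0488
grip_force: 62.3
```

```bash
cat > place.py <<'E'
from fit import *
from plan import *
import sys
# bottle in hand -> tool frame; target cell y offset from switch (189 / 275)
yc=float(sys.argv[1])
s=env.observe(); c=cap('wrist'); P=wcloud(c); tp=np.array(s['tool_pos']);Rt=np.array(s['tcp_rot'])
L=[(p,cc) for p,cc in greens(P,c['image']) if np.linalg.norm(np.median(p,0)/1000-(tp-.048*Rt[:,2]))<.06]
p=max(L,key=lambda a:len(a[0]))[0]; p=p[::max(1,len(p)//2000)]
r=least_squares(lambda x:sdf(p,x),[*(1000*(tp-.048*Rt[:,2])),np.radians(-4),float(sys.argv[2])],loss='soft_l1',f_scale=2,x_scale=[10,10,10,.1,.1]).x
a=np.array([np.cos(r[4])*np.cos(r[3]),np.cos(r[4])*np.sin(r[3]),np.sin(r[4])])
o=r[:3]/1000; print('bottle',r[:3].round(1),np.degrees(r[3:]).round(1),'in tool',((o-tp)@Rt*1000).round(1),'axis in tool',(a@Rt).round(3),len(p), 'open',s['opening'],s['grip_force'])
base=G-.036*Z; cell=base+.001*X+yc/1000*Y
tgt=cell+.030*X+.042*Z   # origin seated +2 mm up slope
Rg,_=R.align_vectors([X],[a]); 
# minimal rotation a->X
v=np.cross(a,X); ang=np.arctan2(np.linalg.norm(v),a@X); q=R.from_rotvec(v/np.linalg.norm(v)*ang)
tcp=tgt+q.apply(tp-o)
for h in(.08,.02,0): print(h,'shift',((tcp+h*Z-tp)*1000).round(1))
print('rotvec',q.as_rotvec().round(4),'tgt tcp',tcp.round(4),'bottle tgt',tgt.round(4))
E
python3 st.py; python3 place.py 275 0
```

```text
{'t': 13.15, 'tool_pos': [0.4734, -0.2716, 0.1978], 'wrist_force': [0.6663, -0.2681, -2.1802], 'opening': 0.0488, 'grip_force': 62.3266, 'joints': [0.6794, 0.8587, -0.6249, 1.3154, 0.5018, 1.3842, 1.5145]}
bottle [ 493.6 -274.6  241.2] [-3.2 -0.1] in tool [ -8.6  -1.9 -47.2] axis in tool [-0.968  0.005 -0.252] 2004 open 0.048807809666109966 62.32664108276367
0.08 shift [106.1 487.8 -32.4]
0.02 shift [134.2 485.1 -85.4]
0 shift [ 143.5  484.2 -103. ]
rotvec [-0.0275 -0.4899 -0.0368] tgt tcp [0.6169 0.2125 0.0947] bottle tgt [0.6141 0.2105 0.1426]
```

>>> send_rows --moves '[{"delta_rot": [0, 0, 0], "translation": [0, 20, 40], "claw": 1}, {"delta_rot": [0, 0, 0], "translation": [0, 38, 40], "claw": 1}, {"delta_rot": [-0.0025, -0.0445, -0.0033], "translation": [8, 40, 0], "claw": 1}, {"delta_rot": [-0.0025, -0.0445, -0.0033], "translation": [10, 40, 0], "claw": 1}, {"delta_rot": [-0.0025, -0.0445, -0.0033], "translation": [10, 40, 0], "claw": 1}, {"delta_rot": [-0.0025, -0.0445, -0.0033], "translation": [10, 40, 0], "claw": 1}, {"delta_rot": [-0.0025, -0.0445, -0.0033], "translation": [10, 40, 0], "claw": 1}, {"delta_rot": [-0.0025, -0.0445, -0.0033], "translation": [10, 40, 0], "claw": 1}, {"delta_rot": [-0.0025, -0.0445, -0.0033], "translation": [10, 40, 0], "claw": 1}, {"delta_rot": [-0.0025, -0.0445, -0.0033], "translation": [10, 40, 0], "claw": 1}, {"delta_rot": [-0.0025, -0.0445, -0.0033], "translation": [10, 40, 0], "claw": 1}, {"delta_rot": [-0.0025, -0.0445, -0.0033], "translation": [10, 40, 0], "claw": 1}, {"delta_rot": [-0.0025, -0.0445, -0.0033], "translation": [8, 30, 0], "claw": 1}, {"delta_rot": [0, 0, 0], "translation": [0, 0, 0], "claw": 1}]'

```text
t: 14.6
tool_pos: [0.5768, 0.2176, 0.2692]
tcp_rot: [[-0.97, 0.091, 0.226], [0.091, 0.996, -0.011], [-0.226, 0.01, -0.974]]
wrist_force: [0.2, -1.2, -1.7]
opening: 0.0484
grip_force: 63.1
```

```bash
python3 st.py; python3 place.py 275 .49
```

```text
{'t': 14.6, 'tool_pos': [0.5768, 0.2176, 0.2692], 'wrist_force': [0.2353, -1.1939, -1.7395], 'opening': 0.0484, 'grip_force': 63.1168, 'joints': [-0.1836, 0.6489, -0.5638, 1.4856, 0.5776, 0.9754, 0.5542]}
bottle [549.7 236.7 266.5] [-133.    57.1] in tool [28.6 16.5 -3.6] axis in tool [ 0.134 -0.421 -0.897] 2046 open 0.048378221487502364 63.1168270111084
0.08 shift [ 14.6 -11.  -84.9]
0.02 shift [  42.6  -13.7 -137.9]
0 shift [  51.9  -14.6 -155.6]
rotvec [-0.1703  1.3464  0.5615] tgt tcp [0.6287 0.2031 0.1137] bottle tgt [0.6141 0.2105 0.1426]
```

```bash
cat > place2.py <<'E'
from fit import *
from plan import *
import sys
yc=float(sys.argv[1]); ot=np.array(eval(sys.argv[2]))/1000; at=np.array(eval(sys.argv[3])); at/=np.linalg.norm(at)
s=env.observe(); tp=np.array(s['tool_pos']);Rt=np.array(s['tcp_rot']); o=tp+Rt@ot; a=Rt@at
c=cap('wrist'); P=wcloud(c)*1000; d=c['image'].astype(int)
r0=np.array([*(1000*o),np.arctan2(a[1],a[0]),np.arcsin(a[2])])
g=(d[...,1]>1.3*d[...,0])&(d[...,1]>1.3*d[...,2])&np.isfinite(P[...,2]); p=P[g]; p=p[abs(sdf(p,r0))<10]; p=p[::max(1,len(p)//2000)]
r=least_squares(lambda x:sdf(p,x),r0,loss='soft_l1',f_scale=2,x_scale=[10,10,10,.1,.1]).x
print('exp',r0[:3].round(1),np.degrees(r0[3:]).round(1),'fit',r[:3].round(1),np.degrees(r[3:]).round(1),len(p))
o=r[:3]/1000; a=np.array([np.cos(r[4])*np.cos(r[3]),np.cos(r[4])*np.sin(r[3]),np.sin(r[4])])
print('in tool',((o-tp)@Rt*1000).round(1),(a@Rt).round(3))
# free-check of board/plate near the cell in deck frame
base=G-.036*Z; cell=base+.001*X+yc/1000*Y
Q=(P/1000-cell)@D*1000; w=(d[...,2]>d[...,0]+40)&(d[...,2]>d[...,1]+15)
pl=Q[w&(abs(Q[...,1])<45)&(Q[...,2]>47)&(Q[...,2]<60)&(Q[...,0]<-85)&(Q[...,0]>-125)]
if len(pl)>30: print('plate x,y,z',np.percentile(pl,[2,50,98],axis=0).round(1).tolist())
bd=Q[w&(abs(Q[...,1])<60)&(abs(Q[...,2]-5)<5)&(abs(Q[...,0])<90)]
if len(bd)>30: print('board y',np.percentile(bd[:,1],[.5,99.5]).round(1),'z',np.median(bd[:,2]).round(1),len(bd))
tgt=cell+.030*X+.042*Z
v=np.cross(a,X); q=R.from_rotvec(v/np.linalg.norm(v)*np.arctan2(np.linalg.norm(v),a@X))
tcp=tgt+q.apply(tp-o)
for h in(.08,.02,0): print(h,'shift',((tcp+h*Z-tp)*1000).round(1))
print('rotvec',q.as_rotvec().round(4),'err in cell',((o-tgt)@D*1000).round(1))
E
python3 place2.py 275 "[-8.6,-1.9,-47.2]" "[-.968,.005,-.252]"
```

```text
exp [574.7 212.7 317.1] [-5.3 27.6] fit [574.9 212.6 317.1] [-5.4 27.3] 2033
in tool [ -8.8  -2.  -47.1] [-0.969  0.003 -0.247]
board y [-59.9  59.9] z 3.8 496
0.08 shift [   2.4    1.5 -103.8]
0.02 shift [  30.4   -1.2 -156.8]
0 shift [  39.8   -2.1 -174.5]
rotvec [-0.0005 -0.0122 -0.0013] err in cell [ 47.3  -1.7 172.5]
```

>>> send_rows --moves '[{"delta_rot": [0, -0.012, -0.001], "translation": [1, 0.5, -30], "claw": 1}, {"delta_rot": [0, 0, 0], "translation": [1, 0.5, -30], "claw": 1}, {"delta_rot": [0, 0, 0], "translation": [1, 0.5, -30], "claw": 1}, {"delta_rot": [0, 0, 0], "translation": [2, 0, -13], "claw": 1}, {"delta_rot": [0, 0, 0], "translation": [0, 0, 0], "claw": 1}]'

```text
t: 15.2
tool_pos: [0.5832, 0.213, 0.1658]
tcp_rot: [[-0.967, 0.099, 0.235], [0.098, 0.995, -0.016], [-0.236, 0.008, -0.972]]
wrist_force: [-0.2, -0.6, -1.4]
opening: 0.0484
grip_force: 63.2
```

```bash
python3 place2.py 275 "[-8.6,-1.9,-47.2]" "[-.968,.005,-.252]"; python3 st.py
```

```text
exp [580.2 211.  213.7] [-5.6 28.2] fit [580.2 210.9 213.5] [-5.7 28. ] 2030
in tool [ -8.6  -2.  -47.1] [-0.969  0.003 -0.248]
plate x,y,z [[-107.6, -25.2, 47.7], [-102.4, 18.6, 54.4], [-99.3, 25.9, 55.9]]
board y [-59.9  60. ] z 3.8 1748
0.08 shift [-3.5  3.1 -0.3]
0.02 shift [ 24.6   0.4 -53.3]
0 shift [ 33.9  -0.5 -70.9]
rotvec [-0.0017  0.      0.0032] err in cell [ 3.5 -2.8 78.5]
{'t': 15.25, 'tool_pos': [0.5835, 0.2136, 0.1672], 'wrist_force': [-0.0637, -0.3435, -0.8081], 'opening': 0.0483, 'grip_force': 63.1929, 'joints': [-0.226, 0.7625, -0.4634, 1.6376, 0.7185, 0.7195, 0.3962]}
```

>>> send_rows --moves '[{"delta_rot": [0, 0, 0.003], "translation": [0, 2.7, 0], "claw": 1}, {"delta_rot": [0, 0, 0], "translation": [7, -0.7, -13.2], "claw": 1}, {"delta_rot": [0, 0, 0], "translation": [7, -0.7, -13.2], "claw": 1}, {"delta_rot": [0, 0, 0], "translation": [7, -0.7, -13.2], "claw": 1}, {"delta_rot": [0, 0, 0], "translation": [7, -0.7, -13.2], "claw": 1}, {"delta_rot": [0, 0, 0], "translation": [4.7, -0.4, -8.8], "claw": 1}, {"delta_rot": [0, 0, 0], "translation": [0, 0, 0], "claw": 1}]'

```text
t: 15.95
tool_pos: [0.616, 0.2132, 0.1037]
tcp_rot: [[-0.967, 0.095, 0.236], [0.095, 0.995, -0.014], [-0.236, 0.008, -0.972]]
wrist_force: [1.4, 0.6, -1.1]
opening: 0.0485
grip_force: 63.2
```

```bash
python3 place2.py 275 "[-8.6,-1.9,-47.2]" "[-.968,.005,-.252]"
```

```text
exp [613.  211.2 151.6] [-5.4 28.3] fit [612.9 211.1 151.4] [-5.5 28. ] 2035
in tool [ -8.5  -2.  -47. ] [-0.969  0.003 -0.248]
plate x,y,z [[-103.4, -24.5, 47.4], [-100.4, 0.4, 54.0], [-99.2, 25.5, 55.8]]
board y [-59.9  59.9] z 3.8 4755
0.08 shift [-36.2   3.   61.8]
0.02 shift [-8.2  0.3  8.8]
0 shift [ 1.2 -0.6 -8.8]
rotvec [-0.0002  0.0001  0.0004] err in cell [3.1 0.5 8.4]
```

>>> send_rows --moves '[{"delta_rot": [0, 0, 0], "translation": [1.5, -0.4, -5.3], "claw": 1}, {"delta_rot": [0, 0, 0], "translation": [0.4, 0, -1.2], "claw": 1}]'

```text
t: 16.2
tool_pos: [0.6179, 0.2132, 0.0988]
tcp_rot: [[-0.967, 0.095, 0.238], [0.094, 0.995, -0.013], [-0.238, 0.009, -0.971]]
wrist_force: [0.0, -0.7, -1.2]
opening: 0.0488
grip_force: 63.2
```

>>> send_rows --moves '[{"delta_rot": [0, 0, 0], "translation": [0.5, 0, -1], "claw": 1}, {"delta_rot": [0, 0, 0], "translation": [0, 0, 0], "claw": 1}]'

```text
t: 16.4
tool_pos: [0.6184, 0.2133, 0.098]
tcp_rot: [[-0.967, 0.095, 0.238], [0.094, 0.995, -0.013], [-0.238, 0.01, -0.971]]
wrist_force: [0.4, -0.3, -1.4]
opening: 0.0481
grip_force: 63.2
```

>>> send_rows --moves '[{"delta_rot": [0, 0, 0], "translation": [0.5, 0, -1], "claw": 1}, {"delta_rot": [0, 0, 0], "translation": [0, 0, 0], "claw": 1}]'

```text
t: 16.6
tool_pos: [0.619, 0.2132, 0.0969]
tcp_rot: [[-0.967, 0.095, 0.238], [0.095, 0.995, -0.013], [-0.238, 0.009, -0.971]]
wrist_force: [0.2, 0.2, -1.2]
opening: 0.0487
grip_force: 63.2
```

```bash
python3 place2.py 275 "[-8.6,-1.9,-47.2]" "[-.968,.005,-.252]"
```

```text
exp [615.9 211.2 144.8] [-5.4 28.3] fit [615.9 211.  144.7] [-5.6 28.1] 2035
in tool [ -8.6  -2.  -47. ] [-0.969  0.002 -0.248]
plate x,y,z [[-100.9, -24.4, 47.2], [-99.9, 2.1, 50.2], [-99.0, 25.5, 53.5]]
board y [-59.9  59.9] z 3.8 5321
0.08 shift [-39.2   3.   68.6]
0.02 shift [-11.2   0.3  15.6]
0 shift [-1.8 -0.6 -2.1]
rotvec [-0.0007  0.0017  0.0016] err in cell [2.5 0.7 1. ]
```

>>> send_rows --moves '[{"delta_rot": [0, 0, 0], "translation": [0, -0.4, -1.2], "claw": 1}, {"delta_rot": [0, 0, 0], "translation": [0, 0, 0], "claw": 1}]'

```text
t: 16.85
tool_pos: [0.6189, 0.2127, 0.0956]
tcp_rot: [[-0.967, 0.095, 0.237], [0.094, 0.995, -0.014], [-0.238, 0.009, -0.971]]
wrist_force: [0.2, 1.0, -2.3]
opening: 0.0487
grip_force: 63.2
```

>>> send_rows --moves '[{"delta_rot": [0, 0, 0], "translation": [0, 0, -1], "claw": 1}, {"delta_rot": [0, 0, 0], "translation": [0, 0, 0], "claw": 1}]'

```text
t: 17.05
tool_pos: [0.6189, 0.2129, 0.0946]
tcp_rot: [[-0.967, 0.095, 0.237], [0.094, 0.995, -0.013], [-0.238, 0.009, -0.971]]
wrist_force: [-0.1, -0.2, -1.3]
opening: 0.0484
grip_force: 63.1
```

>>> send_rows --moves '[{"delta_rot": [0, 0, 0], "translation": [0.4, 0, -0.8], "claw": 1}, {"delta_rot": [0, 0, 0], "translation": [0, 0, 0], "claw": 1}]'

```text
t: 17.25
tool_pos: [0.6193, 0.2128, 0.094]
tcp_rot: [[-0.967, 0.095, 0.238], [0.094, 0.995, -0.014], [-0.238, 0.009, -0.971]]
wrist_force: [-0.8, -0.4, 1.7]
opening: 0.0486
grip_force: 63.7
```

>>> send_rows --moves '[{"delta_rot": [0, 0, 0], "translation": [0, 0, -0.6], "claw": 1}, {"delta_rot": [0, 0, 0], "translation": [0, 0, 0], "claw": 1}, {"delta_rot": [0, 0, 0], "translation": [0, 0, 0], "claw": 0.3}, {"delta_rot": [0, 0, 0], "translation": [0, 0, 0], "claw": 0.3}, {"delta_rot": [0, 0, 0], "translation": [0, 0, 0], "claw": 0.3}, {"delta_rot": [0, 0, 0], "translation": [0, 0, 0], "claw": 0.3}]'

```text
t: 17.85
tool_pos: [0.6193, 0.2129, 0.0933]
tcp_rot: [[-0.967, 0.095, 0.237], [0.094, 0.995, -0.013], [-0.238, 0.009, -0.971]]
wrist_force: [0.1, -0.2, -0.6]
opening: 0.0597
grip_force: 0.0
```

```bash
python3 place2.py 275 "[-8.6,-1.9,-47.2]" "[-.968,.005,-.252]"; python3 st.py
```

```text
exp [616.3 210.8 141.1] [-5.4 28.3] fit [616.1 210.6 141.6] [-5.6 27.4] 2063
in tool [ -8.5  -2.1 -47.7] [-0.972  0.002 -0.236]
plate x,y,z [[-100.8, -24.4, 47.1], [-99.9, 4.6, 49.4], [-98.9, 25.6, 52.0]]
board y [-59.9  59.9] z 3.8 5274
0.08 shift [-38.8   3.4  71.7]
0.02 shift [-10.8   0.7  18.7]
0 shift [-1.4 -0.2  1. ]
rotvec [-0.0017 -0.0102  0.0014] err in cell [ 1.2  0.3 -1.8]
{'t': 17.9, 'tool_pos': [0.6193, 0.2129, 0.0933], 'wrist_force': [-0.0229, -0.2116, -0.497], 'opening': 0.06, 'grip_force': 0.0, 'joints': [-0.2383, 0.904, -0.403, 1.5858, 0.7956, 0.6254, 0.3695]}
```

>>> send_rows --moves '[{"delta_rot": [0, 0, 0], "translation": [-4.7, 0.2, 19.4], "claw": 0.3}, {"delta_rot": [0, 0, 0], "translation": [-7.1, 0.4, 29.1], "claw": 0.3}, {"delta_rot": [0, 0, 0], "translation": [-10, 0.4, 42], "claw": 0.3}, {"delta_rot": [0, 0, 0], "translation": [-10, 0, 40], "claw": 0.3}, {"delta_rot": [0.0025, 0.045, 0.003], "translation": [-10, -44, 0], "claw": 0}, {"delta_rot": [0.0025, 0.045, 0.003], "translation": [-10, -44, 0], "claw": 0}, {"delta_rot": [0.0025, 0.045, 0.003], "translation": [-10, -44, 0], "claw": 0}, {"delta_rot": [0.0025, 0.045, 0.003], "translation": [-10, -44, 0], "claw": 0}, {"delta_rot": [0.0025, 0.045, 0.003], "translation": [-10, -44, 0], "claw": 0}, {"delta_rot": [0.0025, 0.045, 0.003], "translation": [-10, -44, 0], "claw": 0}, {"delta_rot": [0.0025, 0.045, 0.003], "translation": [-10, -44, 0], "claw": 0}, {"delta_rot": [0.0025, 0.045, 0.003], "translation": [-10, -44, 0], "claw": 0}, {"delta_rot": [0.0025, 0.045, 0.003], "translation": [-10, -44, 0], "claw": 0}, {"delta_rot": [0.0025, 0.045, 0.003], "translation": [-10, -44, -20], "claw": 0}, {"delta_rot": [0.002, 0.04, 0.003], "translation": [0, -44, -20], "claw": 0}, {"delta_rot": [0, 0, 0], "translation": [0, -44, -20], "claw": 0}, {"delta_rot": [0, 0, 0], "translation": [0, -44, -20], "claw": 0}, {"delta_rot": [0, 0, 0], "translation": [0, -40, 0], "claw": 0}, {"delta_rot": [0, 0, 0], "translation": [0, 0, 0], "claw": 0}]'

```text
t: 19.8
tool_pos: [0.4856, -0.403, 0.1424]
tcp_rot: [[-0.966, 0.069, -0.249], [0.068, 0.998, 0.013], [0.249, -0.004, -0.968]]
wrist_force: [-0.9, 0.9, 0.0]
opening: 0.0853
grip_force: 0.0
```

```bash
python3 pick.py 2; python3 w1.py 7; python3 bot.py w7.npz | head -2
```

```text
{'t': 19.8, 'tool_pos': [0.4856, -0.403, 0.1424], 'wrist_force': [-0.8865, 0.8572, 0.0043], 'opening': 0.0853, 'grip_force': 0.0, 'joints': [0.782, 1.0442, -0.6011, 1.0197, 0.5954, 1.4672, 1.7335]}
tcp [ 0.4554 -0.4216  0.0081]
shift mm [ -1.7 -20.4 -28. ] rotvec [0.005 0.009 0.006]
shift mm [ -30.2  -18.6 -134.2] rotvec [0.005 0.009 0.006]
19.85 [ 0.4866 -0.4     0.1429] [[-0.966, 0.066, -0.248], [0.065, 0.998, 0.014], [0.249, -0.003, -0.969]] [-0.06622598  0.89169963 -0.21900798]
[230. 184.] [ 477.3 -424.9   54.1] [-3.5 -0.3] 0.48
rack wood x [(374, 52), (380, 511), (386, 1224), (392, 1741), (398, 1267), (404, 371), (410, 355), (416, 370), (422, 391), (428, 406), (434, 412), (440, 427), (446, 431), (452, 436), (458, 423), (464, 401), (470, 384), (476, 375), (482, 372), (488, 354), (494, 328), (500, 277), (506, 195), (512, 326), (518, 771), (524, 873), (530, 602), (536, 192), (578, 26), (584, 112), (590, 91)]
```

>>> send_rows --moves '[{"delta_rot": [0.005, 0.009, 0.006], "translation": [-2, -21.4, -14], "claw": 0}, {"delta_rot": [0, 0, 0], "translation": [-1, 0, -14], "claw": 0}, {"delta_rot": [0, 0, 0], "translation": [0, 0, 0], "claw": 0}]'

```text
t: 20.15
tool_pos: [0.4841, -0.4184, 0.1142]
tcp_rot: [[-0.964, 0.056, -0.258], [0.054, 0.998, 0.018], [0.259, 0.003, -0.966]]
wrist_force: [-0.3, 0.1, -0.2]
opening: 0.0855
grip_force: 0.0
```

```bash
python3 pick.py 2
```

```text
{'t': 20.15, 'tool_pos': [0.4841, -0.4184, 0.1142], 'wrist_force': [-0.2954, 0.1486, -0.1839], 'opening': 0.0855, 'grip_force': 0.0, 'joints': [0.7918, 1.0951, -0.5946, 0.9885, 0.6148, 1.4562, 1.7683]}
tcp [ 0.4554 -0.4216  0.0081]
shift mm [-0.3 -5.   0.2] rotvec [-0.003  0.    -0.006]
shift mm [ -28.7   -3.2 -106.1] rotvec [-0.003  0.    -0.006]
```

>>> send_rows --moves '[{"delta_rot": [0, 0, 0], "translation": [-5.7, -2.5, -21], "claw": 0}, {"delta_rot": [0, 0, 0], "translation": [-5.7, -0.7, -21], "claw": 0}, {"delta_rot": [0, 0, 0], "translation": [-5.7, 0, -21], "claw": 0}, {"delta_rot": [0, 0, 0], "translation": [-5.7, 0, -21], "claw": 0}, {"delta_rot": [0, 0, 0], "translation": [-5.7, 0, -21], "claw": 0}, {"delta_rot": [0, 0, 0], "translation": [0, 0, 0], "claw": 1}, {"delta_rot": [0, 0, 0], "translation": [0, 0, 0], "claw": 1}, {"delta_rot": [0, 0, 0], "translation": [0, 0, 0], "claw": 1}, {"delta_rot": [0, 0, 0], "translation": [0, 0, 0], "claw": 1}, {"delta_rot": [0, 0, 0], "translation": [0, 0, 0], "claw": 1}, {"delta_rot": [0, 0, 0], "translation": [0, 0, 0], "claw": 1}]'

```text
t: 21.25
tool_pos: [0.4575, -0.4215, 0.0126]
tcp_rot: [[-0.965, 0.056, -0.254], [0.054, 0.998, 0.017], [0.255, 0.003, -0.967]]
wrist_force: [-0.3, 7.5, 7.2]
opening: 0.0489
grip_force: 61.0
```

>>> send_rows --moves '[{"delta_rot": [0, 0, 0], "translation": [0, 0, 15], "claw": 1}, {"delta_rot": [0, 0, 0], "translation": [0, 0, 30], "claw": 1}, {"delta_rot": [0, 0, 0], "translation": [0, 0, 40], "claw": 1}, {"delta_rot": [0, 0, 0], "translation": [0, 0, 40], "claw": 1}, {"delta_rot": [0, 0, 0], "translation": [0, 0, 40], "claw": 1}, {"delta_rot": [0, 0, 0], "translation": [0, 0, 20], "claw": 1}, {"delta_rot": [0, 0, 0], "translation": [0, 0, 0], "claw": 1}]'

```text
t: 21.95
tool_pos: [0.4572, -0.423, 0.2002]
tcp_rot: [[-0.966, 0.057, -0.252], [0.056, 0.998, 0.013], [0.252, -0.001, -0.968]]
wrist_force: [-0.3, -0.6, -1.6]
opening: 0.0486
grip_force: 62.5
```

```bash
python3 place2.py 189 "[-8.6,-1.9,-47.2]" "[-.968,.005,-.252]"; python3 st.py
```

```text
exp [ 477.3 -426.   243.7] [-3.  0.] fit [ 477.2 -426.1  241.2] [-3.4 -0.4] 2143
in tool [ -9.2  -2.1 -44.8] [-0.969 -0.003 -0.246]
0.08 shift [113.2 553.6 -32.6]
0.02 shift [141.3 550.9 -85.6]
0 shift [ 150.6  550.  -103.3]
rotvec [-0.03   -0.4941 -0.033 ] err in cell [ -20.1 -560.8  122.4]
{'t': 22.0, 'tool_pos': [0.4566, -0.4228, 0.1979], 'wrist_force': [-0.0871, -0.0078, -3.5609], 'opening': 0.0486, 'grip_force': 62.5035, 'joints': [0.8318, 0.9742, -0.6127, 0.9949, 0.5787, 1.5556, 1.8134]}
```

>>> send_rows --moves '[{"delta_rot": [0, 0, 0], "translation": [0, 20, 40], "claw": 1}, {"delta_rot": [0, 0, 0], "translation": [0, 40, 40], "claw": 1}, {"delta_rot": [-0.0025, -0.0412, -0.0028], "translation": [9, 42, 0], "claw": 1}, {"delta_rot": [-0.0025, -0.0412, -0.0028], "translation": [9, 42, 0], "claw": 1}, {"delta_rot": [-0.0025, -0.0412, -0.0028], "translation": [9, 42, 0], "claw": 1}, {"delta_rot": [-0.0025, -0.0412, -0.0028], "translation": [9, 42, 0], "claw": 1}, {"delta_rot": [-0.0025, -0.0412, -0.0028], "translation": [9, 42, 0], "claw": 1}, {"delta_rot": [-0.0025, -0.0412, -0.0028], "translation": [9, 42, 0], "claw": 1}, {"delta_rot": [-0.0025, -0.0412, -0.0028], "translation": [9, 42, 0], "claw": 1}, {"delta_rot": [-0.0025, -0.0412, -0.0028], "translation": [10, 42, 0], "claw": 1}, {"delta_rot": [-0.0025, -0.0412, -0.0028], "translation": [10, 42, 0], "claw": 1}, {"delta_rot": [-0.0025, -0.0412, -0.0028], "translation": [10, 42, 0], "claw": 1}, {"delta_rot": [-0.0025, -0.0412, -0.0028], "translation": [10, 42, 0], "claw": 1}, {"delta_rot": [-0.0025, -0.0412, -0.0028], "translation": [10, 32, 0], "claw": 1}, {"delta_rot": [0, 0, 0], "translation": [0, 0, 0], "claw": 1}]'

```text
t: 23.5
tool_pos: [0.5681, 0.1317, 0.2707]
tcp_rot: [[-0.969, 0.082, 0.234], [0.082, 0.997, -0.01], [-0.234, 0.01, -0.972]]
wrist_force: [0.3, -0.7, -1.5]
opening: 0.0487
grip_force: 63.1
```

```bash
python3 place2.py 189 "[-9.2,-2.1,-44.8]" "[-.969,-.003,-.246]"
```

```text
exp [566.4 129.3 316.4] [-5.2 27.7] fit [566.1 129.4 316.4] [-5.1 27.8] 2160
in tool [ -8.9  -2.  -44.8] [-0.969 -0.001 -0.247]
board y [-59.9  60. ] z 3.8 556
0.08 shift [   2.6   -0.8 -103.1]
0.02 shift [  30.6   -3.5 -156.1]
0 shift [  40.    -4.4 -173.8]
rotvec [ 0.0025 -0.0041 -0.0055] err in cell [ 46.2   0.7 172.2]
```

>>> send_rows --moves '[{"delta_rot": [0.0025, -0.004, -0.0055], "translation": [1, -0.3, -30], "claw": 1}, {"delta_rot": [0, 0, 0], "translation": [1, -0.3, -30], "claw": 1}, {"delta_rot": [0, 0, 0], "translation": [1, -0.2, -30], "claw": 1}, {"delta_rot": [0, 0, 0], "translation": [2, 0, -12], "claw": 1}, {"delta_rot": [0, 0, 0], "translation": [0, 0, 0], "claw": 1}]'

```text
t: 24.05
tool_pos: [0.5737, 0.125, 0.1681]
tcp_rot: [[-0.967, 0.095, 0.235], [0.095, 0.995, -0.013], [-0.235, 0.01, -0.972]]
wrist_force: [-0.3, -0.3, -1.3]
opening: 0.0486
grip_force: 63.2
```

```bash
python3 place2.py 189 "[-9.2,-2.1,-44.8]" "[-.969,-.003,-.246]"
```

```text
exp [571.9 122.6 213.8] [-5.9 27.8] fit [571.6 122.7 213.7] [-5.8 27.9] 2156
in tool [ -8.9  -2.1 -44.8] [-0.969 -0.001 -0.247]
plate x,y,z [[-107.8, -24.7, 47.4], [-102.2, 18.9, 54.5], [-99.5, 26.1, 56.2]]
board y [-59.9  59.9] z 3.8 1750
0.08 shift [-3.   5.7 -0.5]
0.02 shift [ 25.    3.  -53.4]
0 shift [ 34.4   2.1 -71.1]
rotvec [-0.0025 -0.0023  0.0043] err in cell [ 3.5 -5.5 78.7]
```

>>> send_rows --moves '[{"delta_rot": [-0.0025, -0.002, 0.004], "translation": [0, 6, 0], "claw": 1}, {"delta_rot": [0, 0, 0], "translation": [7, -0.7, -13.2], "claw": 1}, {"delta_rot": [0, 0, 0], "translation": [7, -0.7, -13.2], "claw": 1}, {"delta_rot": [0, 0, 0], "translation": [7, -0.7, -13.2], "claw": 1}, {"delta_rot": [0, 0, 0], "translation": [7, -0.7, -13.2], "claw": 1}, {"delta_rot": [0, 0, 0], "translation": [4.7, -0.4, -8.8], "claw": 1}, {"delta_rot": [0, 0, 0], "translation": [0, 0, 0], "claw": 1}]'

```text
t: 24.8
tool_pos: [0.6067, 0.1284, 0.106]
tcp_rot: [[-0.967, 0.09, 0.237], [0.09, 0.996, -0.014], [-0.237, 0.008, -0.971]]
wrist_force: [-1.0, 0.7, -1.3]
opening: 0.0486
grip_force: 63.2
```

```bash
python3 place2.py 189 "[-9.2,-2.1,-44.8]" "[-.969,-.003,-.246]"
```

```text
exp [604.8 126.1 151.7] [-5.6 28. ] fit [604.5 126.1 151.5] [-5.6 28. ] 2161
in tool [ -8.9  -2.1 -44.8] [-0.969 -0.003 -0.246]
plate x,y,z [[-105.1, -24.4, 47.5], [-100.8, 0.4, 54.3], [-99.2, 25.6, 56.0]]
board y [-59.9  59.9] z 3.9 4619
0.08 shift [-36.    2.4  61.7]
0.02 shift [-7.9 -0.3  8.7]
0 shift [ 1.4 -1.2 -9. ]
rotvec [-0.0008 -0.0004  0.0014] err in cell [2.9 1.  8.6]
```

>>> send_rows --moves '[{"delta_rot": [0, 0, 0], "translation": [1.6, -0.7, -4.2], "claw": 1}, {"delta_rot": [0, 0, 0], "translation": [0.8, -0.3, -2.4], "claw": 1}, {"delta_rot": [0, 0, 0], "translation": [0.5, 0, -1.2], "claw": 1}, {"delta_rot": [0, 0, 0], "translation": [0, 0, 0], "claw": 1}]'

```text
t: 25.25
tool_pos: [0.6096, 0.1276, 0.0998]
tcp_rot: [[-0.967, 0.09, 0.239], [0.09, 0.996, -0.013], [-0.239, 0.009, -0.971]]
wrist_force: [0.1, -0.0, -1.1]
opening: 0.0483
grip_force: 63.3
```

>>> send_rows --moves '[{"delta_rot": [0, 0, 0], "translation": [0.2, 0, -1], "claw": 1}, {"delta_rot": [0, 0, 0], "translation": [0, 0, 0], "claw": 1}]'

```text
t: 25.45
tool_pos: [0.6098, 0.1276, 0.0988]
tcp_rot: [[-0.967, 0.09, 0.239], [0.09, 0.996, -0.013], [-0.239, 0.009, -0.971]]
wrist_force: [-0.2, 0.1, -2.9]
opening: 0.0485
grip_force: 63.3
```

>>> send_rows --moves '[{"delta_rot": [0, 0, 0], "translation": [0.2, 0, -0.8], "claw": 1}, {"delta_rot": [0, 0, 0], "translation": [0, 0, 0], "claw": 1}]'

```text
t: 25.65
tool_pos: [0.61, 0.1276, 0.0979]
tcp_rot: [[-0.967, 0.09, 0.239], [0.09, 0.996, -0.013], [-0.239, 0.009, -0.971]]
wrist_force: [0.1, -0.9, -2.0]
opening: 0.0483
grip_force: 63.3
```

```bash
python3 place2.py 189 "[-9.2,-2.1,-44.8]" "[-.969,-.003,-.246]"
```

```text
exp [608.  125.3 143.6] [-5.6 28.1] fit [607.7 125.3 143.5] [-5.6 28.1] 2160
in tool [ -8.9  -2.1 -44.8] [-0.969 -0.002 -0.246]
plate x,y,z [[-101.1, -24.5, 47.3], [-100.1, 2.9, 51.0], [-99.0, 25.6, 54.8]]
board y [-59.9  59.9] z 3.9 5301
0.08 shift [-39.3   3.2  69.7]
0.02 shift [-11.3   0.5  16.7]
0 shift [-1.9 -0.4 -0.9]
rotvec [-0.0004  0.0014  0.0009] err in cell [ 2.   0.6 -0. ]
```

Two more millimetres at most, as with the first bottle.

>>> send_rows --moves '[{"delta_rot": [0, 0, 0], "translation": [0.3, -0.2, -1], "claw": 1}, {"delta_rot": [0, 0, 0], "translation": [0, 0, 0], "claw": 1}]'

```text
t: 25.9
tool_pos: [0.6103, 0.1274, 0.0969]
tcp_rot: [[-0.967, 0.09, 0.239], [0.09, 0.996, -0.013], [-0.239, 0.009, -0.971]]
wrist_force: [-0.2, 0.1, -0.0]
opening: 0.0484
grip_force: 63.1
```

>>> send_rows --moves '[{"delta_rot": [0, 0, 0], "translation": [0.3, 0, -0.7], "claw": 1}, {"delta_rot": [0, 0, 0], "translation": [0, 0, 0], "claw": 1}]'

```text
t: 26.1
tool_pos: [0.6106, 0.1273, 0.0964]
tcp_rot: [[-0.967, 0.09, 0.239], [0.09, 0.996, -0.013], [-0.239, 0.008, -0.971]]
wrist_force: [-2.3, -1.3, 3.6]
opening: 0.0485
grip_force: 64.0
```

Contact; release.

>>> send_rows --moves '[{"delta_rot": [0, 0, 0], "translation": [0, 0, 0], "claw": 0.3}, {"delta_rot": [0, 0, 0], "translation": [0, 0, 0], "claw": 0.3}, {"delta_rot": [0, 0, 0], "translation": [0, 0, 0], "claw": 0.3}, {"delta_rot": [0, 0, 0], "translation": [0, 0, 0], "claw": 0.3}]'

```text
t: 26.5
tool_pos: [0.6107, 0.1274, 0.0963]
tcp_rot: [[-0.967, 0.09, 0.239], [0.09, 0.996, -0.013], [-0.239, 0.009, -0.971]]
wrist_force: [-0.3, 0.3, -0.3]
opening: 0.0599
grip_force: 0.0
```

```bash
python3 place2.py 189 "[-9.2,-2.1,-44.8]" "[-.969,-.003,-.246]";python3 st.py
```

```text
exp [608.7 125.1 141.9] [-5.6 28.1] fit [608.2 125.  141.9] [-5.7 27.4] 2011
in tool [ -8.8  -2.3 -44.9] [-0.972 -0.004 -0.235]
plate x,y,z [[-100.9, -24.3, 47.2], [-100.0, 3.7, 50.1], [-99.1, 25.5, 53.3]]
board y [-59.9  59.9] z 3.9 5191
0.08 shift [-39.3   3.5  71.3]
0.02 shift [-11.2   0.8  18.4]
0 shift [-1.9 -0.1  0.7]
rotvec [-0.0022 -0.0096  0.0023] err in cell [ 1.7  0.3 -1.7]
{'t': 26.55, 'tool_pos': [0.6106, 0.1275, 0.0962], 'wrist_force': [0.1828, -0.4829, 0.037], 'opening': 0.0599, 'grip_force': 0.0, 'joints': [-0.0953, 0.8591, -0.3966, 1.7158, 0.8459, 0.5274, 0.4243]}
```

>>> send_rows --moves '[{"delta_rot": [0, 0, 0], "translation": [-4.7, 0.2, 19.4], "claw": 0.3}, {"delta_rot": [0, 0, 0], "translation": [-7.1, 0.4, 29.1], "claw": 0.3}, {"delta_rot": [0, 0, 0], "translation": [-10, 0.4, 42], "claw": 0.3}, {"delta_rot": [0, 0, 0], "translation": [-10, 0, 40], "claw": 0.5}, {"delta_rot": [0, 0.06, 0], "translation": [-5, -45, 0], "claw": 1}, {"delta_rot": [0, 0.06, 0], "translation": [-5, -45, 0], "claw": 1}, {"delta_rot": [0, 0.06, 0], "translation": [-5, -45, 0], "claw": 1}, {"delta_rot": [0, 0.06, 0], "translation": [-5, -45, 0], "claw": 1}, {"delta_rot": [0, 0, 0], "translation": [0, -45, 0], "claw": 1}, {"delta_rot": [0, 0, 0], "translation": [0, 0, 0], "claw": 1}]'

```text
t: 27.55
tool_pos: [0.5583, -0.1031, 0.226]
tcp_rot: [[-0.995, 0.098, -0.0], [0.098, 0.995, -0.016], [-0.001, -0.016, -1.0]]
wrist_force: [-0.3, 1.6, -0.6]
opening: 0.0001
grip_force: 0.0
```

```bash
cat > p.py <<'E'
from st import *
L=lev()
for o,dz in(((-24,-45,-8),.05),((-24,-45,-8),-.027),((-24,-7,-8),-.027)):
    go(G+D@np.array(o)/1000+[0,0,dz],L,s)
E
python3 p.py; python3 w1.py 8
python3 - <<'E'
from fit import *
from plan import *
d=np.load('w8.npz')
for P,c in greens(d['P'],d['im']):
    if len(P)>400: P=P[::len(P)//400]; print(c.round(),((np.median(P,0)/1000-G+.036*Z)@D*1000).round(1))
E
```

```text
{'t': 27.55, 'tool_pos': [0.5583, -0.1031, 0.226], 'wrist_force': [-0.3216, 1.5991, -0.6008], 'opening': 0.0001, 'grip_force': 0.0, 'joints': [0.4472, 0.7372, -0.675, 1.4757, 0.5069, 1.1069, 1.1411]}
shift mm [-16.7  -0.9 -71.6] rotvec [ 0.016 -0.     0.002]
shift mm [ -16.7   -0.9 -148.6] rotvec [ 0.016 -0.     0.002]
shift mm [ -13.    36.9 -148.6] rotvec [ 0.016 -0.     0.002]
27.6 [ 0.5585 -0.0994  0.2263] [[-0.996, 0.094, 0.001], [0.094, 0.995, -0.014], [-0.002, -0.014, -1.0]] [-0.52697817  0.42997558  0.4580305 ]
[403. 201.] [23.7 93.7 59.5]
[466. 199.] [ 22.2 175.9  56.9]
[504. 181.] [ -7.4 252.   46.7]
```

View pics/w8.png

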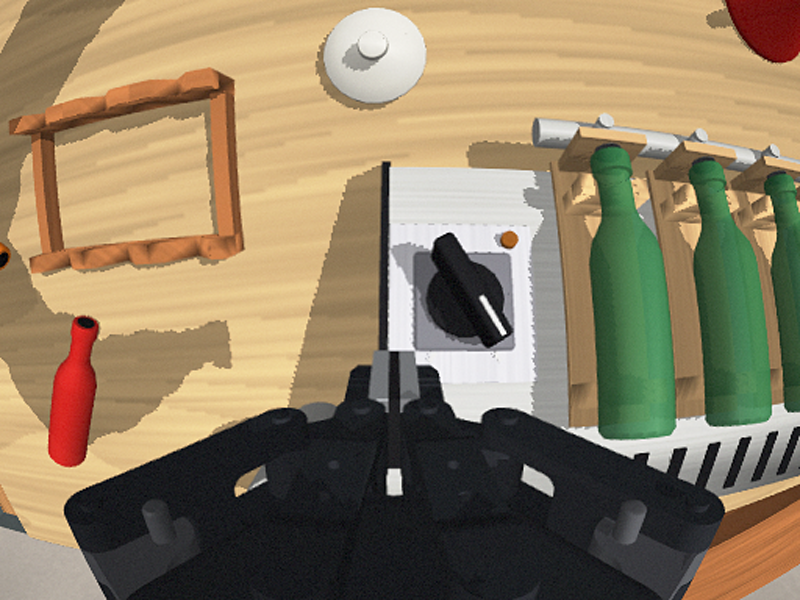

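>>> send_rows --moves '[{"delta_rot": [0.016, 0, 0.002], "translation": [-8, -3, -36], "claw": 1}, {"delta_rot": [0, 0, 0], "translation": [-8, -3, -36], "claw": 1}, {"delta_rot": [0, 0, 0], "translation": [0, 0, -38], "claw": 1}, {"delta_rot": [0, 0, 0], "translation": [0, 0, -38], "claw": 1}, {"delta_rot": [0, 0, 0], "translation": [1, 8, 0], "claw": 1}, {"delta_rot": [0, 0, 0], "translation": [1, 8, 0], "claw": 1}]'

```text
t: 28.2
tool_pos: [0.5449, -0.0861, 0.0796]
tcp_rot: [[-0.996, 0.087, 0.001], [0.087, 0.996, 0.002], [-0.0, 0.002, -1.0]]
wrist_force: [-1.3, -10.0, -2.2]
opening: 0.0002
grip_force: 4.6
```

>>> send_rows --moves '[{"delta_rot": [0, 0, 0], "translation": [1, 6, 0], "claw": 1}, {"delta_rot": [0, 0, 0], "translation": [0, 6, 0], "claw": 1}]'

```text
t: 28.4
tool_pos: [0.5455, -0.0751, 0.0806]
tcp_rot: [[-0.996, 0.088, 0.0], [0.088, 0.996, -0.0], [-0.0, -0.0, -1.0]]
wrist_force: [-10.0, -15.4, -9.2]
opening: -0.0002
grip_force: 8.4
```

>>> send_rows --moves '[{"delta_rot": [0, 0, 0], "translation": [0, 6, 0], "claw": 1}, {"delta_rot": [0, 0, 0], "translation": [0, 0, 0], "claw": 1}]'

```text
t: 28.6
tool_pos: [0.5447, -0.0712, 0.0804]
tcp_rot: [[-0.996, 0.089, -0.001], [0.089, 0.996, -0.004], [0.001, -0.004, -1.0]]
wrist_force: [-8.5, -20.7, -5.2]
opening: -0.0001
grip_force: 10.5
```

```bash
python3 p.py; python3 w1.py 9; python3 sw.py w9.npz|tail -8
```

```text
{'t': 28.6, 'tool_pos': [0.5447, -0.0712, 0.0804], 'wrist_force': [-8.4906, -20.733, -5.1983], 'opening': -0.0001, 'grip_force': 10.471, 'joints': [0.3531, 0.8981, -0.5551, 1.7087, 0.6686, 0.7348, 0.9349]}
shift mm [ -3.  -32.7  74. ] rotvec [ 0.004 -0.001 -0.007]
shift mm [ -3.  -32.7  -3. ] rotvec [ 0.004 -0.001 -0.007]
shift mm [ 0.6  5.1 -3. ] rotvec [ 0.004 -0.001 -0.007]
28.65 [ 0.5447 -0.0713  0.0804] [[-0.996, 0.089, -0.001], [0.089, 0.996, -0.003], [0.001, -0.003, -1.0]] [ -7.98399758 -20.9698853   -5.27147954]
0 133 -19.8 -17.5 [29.7 50.7] 59.4 [-26.1 -12.7   2.1]
4 417 -16.8 -1.6 [40.8 48.4] 19.2 [-23.6  -1.7   6.7]
8 1181 -16.4 -1.9 [39.  47.7] 21.0 [-22.8   5.2   9.2]
12 161 -24.6 -17.1 [26.9  7.2] 89.4 [-23.5 -17.   14. ]
16 179 -15.9 -14.1 [26.  23.7] 31.0 [-18.7 -16.9  18.1]
20 200 -15.6 -19.4 [22.5 23.8] 55.3 [-11.1 -17.1  22. ]
24 197 -8.3 -17.0 [27.3  4. ] 0.6 [-13.4 -17.2  26.2]
28 319 -7.5 -17.3 [24.7 66.7] 2.0 [ -6.9 -16.4  30.4]
```

>>> send_rows --moves '[{"delta_rot": [0, 0, 0], "translation": [0, -10, 0], "claw": 1}, {"delta_rot": [0, 0, 0], "translation": [0, -20, 0], "claw": 1}, {"delta_rot": [0, 0, 0], "translation": [-10, -10, 40], "claw": 1}, {"delta_rot": [0, 0, 0], "translation": [-30, -10, 45], "claw": 1}, {"delta_rot": [0, 0, 0], "translation": [-10, 0, 40], "claw": 1}, {"delta_rot": [0, 0, 0], "translation": [0, 0, 0], "claw": 1}]'

```text
t: 29.25
tool_pos: [0.4997, -0.1167, 0.2062]
tcp_rot: [[-0.996, 0.087, 0.009], [0.087, 0.996, 0.001], [-0.009, 0.002, -1.0]]
wrist_force: [0.0, -0.0, -0.5]
opening: 0.0001
grip_force: 0.0
```

```bash
python3 w1.py 10; python3 sw.py w10.npz|tail -5; python3 st.py
```

```text
29.3 [ 0.4996 -0.1168  0.2039] [[-0.996, 0.087, 0.007], [0.087, 0.996, 0.002], [-0.007, 0.002, -1.0]] [-0.41986879  0.20261214 -0.26817225]
-8 40 -8.3 -7.2 [ 0.8 57.3] 59.5 [-7.6 -7.5 -5.9]
-4 46 -8.3 -7.0 [ 1.  59.6] 59.8 [-6.8 -8.  -1.9]
0 43 -8.2 -7.3 [ 1.1 56. ] 60.0 [-7.5 -7.6  2.3]
4 201 -6.1 -0.6 [14.3 61.9] 60.2 [-10.5  -1.1   7. ]
8 595 -6.0 -0.7 [13.1 60.8] 59.6 [-9.   0.6  9. ]
{'t': 29.3, 'tool_pos': [0.4996, -0.1168, 0.2039], 'wrist_force': [-0.4199, 0.2026, -0.2682], 'opening': 0.0002, 'grip_force': 0.0, 'joints': [0.5439, 0.6859, -0.6942, 1.71, 0.5267, 0.9331, 1.1252]}
```

View pics/w10.png

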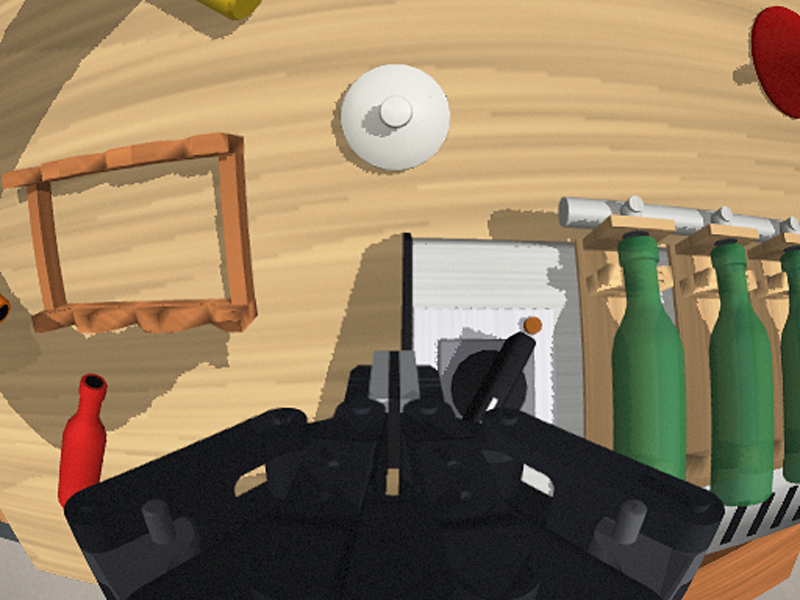

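The picture shows the handle back at on: the bar runs at 60° from about (475,410) to (525,345). The bottles are in their cradles and the arm is clear of everything, so I'm handing in.

```bash
python3 -c "
from station import env
print(env.close_job())"
```

```text
the job is handed in; nothing more can be done
None
```

The job is handed in at about 29 s of the 70 s allowed: the dryer was turned off, both rack bottles were set down in the two empty cradles with mouths about 3–4 mm from the air holes, and the handle was turned back to on; `close_job()` returned no verdict.

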